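# Unlock the drive cabinet with its key and swing the panel up

## Task

Take the red-handled key from its wooden stand, fit it fully into the latch on the cabinet's sloping blue panel and turn it a quarter turn clockwise to unlock. Leave the key in the latch, then lift the panel by its bar handle until it stands open about 60 degrees, and let go of it. Do not push aside or knock over the bottle, the pot or the jar that stand around.

Things in the scene. Friction and masses are not known exactly. Their poses are not given: they have to be found in the camera images.
- key_stand: Fixed wooden block, 80 x 90 mm at the foot and 40 mm high, with a slot in its top (30 mm along y, 8 mm along x, 30 mm deep) in which the key stands upright. Origin at the centre of its underside.
- key_bow (a point): Key, 101 mm long, 100 g, loose. Point: centre of its red bow (grip plate), 12 mm thick along x, 58 mm wide along y, 36 mm high along z. z runs along the key from blade to bow. Grip the bow across x. Below the bow a 9 mm shaft runs to a brass collar, 26 mm across and 5 mm high, its underside 57 mm below this point. The key is the same turned half round about z.
- key_collar (a point): On the key's axis in the plane of the collar's underside; axes as key_bow. Below it the flat blade: 26 mm long, 27 mm wide along y, 5 mm thick along x, the last 4 mm reduced to 21 x 3 mm. In the stand the collar rests on the stand's top; fully in the latch this point lies at latch_mouth, and once let go there the key leans up to 0.2 rad.
- latch_mouth (a point): Centre of the slot's mouth, on the turning latch, a steel barrel 47 mm across, 28 mm proud of the panel. z: out of the panel along the turning axis (35 degrees from vertical, leaning to the cabinet's front while shut). Slot 31 mm along y, 8 mm along x, 26.5 mm deep; the key goes in either way round, its y along the slot's y. Axes turn with the latch.
- latch (a joint): Cam latch, rad: 0 to 0.2 at the start, locked (tongue under the cabinet's lip); 1.571 (end stop) unlocked. Grows as it is turned clockwise, seen from outside looking at the panel. Below about 1.1 the panel is blocked. Friction 0.05 Nm; it stays where left. The key has about 0.15 rad of play in the slot.
- panel_hinge (a point): Middle of the panel's hinge line along its upper edge, on the panel. x points up the slope (from the lower edge to the hinge), y along the hinge to the left, z out of the face. The face lies at z = 0; the panel is 254 mm wide and 185 mm from hinge to lower edge. The latch's axis crosses it at x = -135 mm, y = -65 mm.
- panel_handle (a point): Middle of the bar handle on the panel: a round steel bar 10 mm thick and 100 mm long along y, 38 mm off the face (33 mm clear beneath it), on a post at each end. In the frame of panel_hinge at x = -155, y = 60, z = 38 mm, with the same axes.
- panel (a joint): Blue access panel, rad: 0 shut (35 degrees slope), 0.61 level, 1.25 fully open at its stop. The lower edge swings up, turning about +y of panel_hinge. The hinge is stiff: about 8 N at the handle moves it, and it stays where it is left.
- cabinet: Fixed grey drive cabinet, 210 mm deep (x), 260 mm wide (y), 182 mm high, with a sloping front. Origin at the centre of its underside; its front, 78 mm high, faces -x.
- solvent_mid (a point): Brown bottle with black cap, 46 mm across and 96 mm high, a bystander; point on its axis 48 mm up.
- pot_mid (a point): White pot of cotton swabs, 58 mm across and 84 mm high, a bystander; point on its axis 42 mm up.
- jar_mid (a point): White sample jar, 36 mm across and 69 mm high, on the cabinet's flat top behind the panel, a bystander; point on its axis 35 mm up.
- key: The same key; origin at the tip of its blade, axes as those of key_bow.
Not all that is in view belongs to the job. What is shaped like the key but pink or purple is not meant.

How it is judged:
By the outcome, as a careful person would: the job done as asked, in the order asked, and still so for the second after the job is handed in, with the robot touching nothing.
It also fails if it takes over 58 s, if anything falls off the work surface, if the arm or the gripper's body presses on something with over 40 N, if the wrist force passes 120 N, or if a joint passes its speed limit or range.

## Robot

A 6-joint arm with a two-finger parallel gripper is mounted at the origin on a cart in front of the work surface, level with it; the furniture and walls round the work are solid. World frame = base frame: x ahead of the robot, y to its left, z up, the work surface at z = 0. Lengths are in mm, angles in rad, forces in N, time in s.
With the tool pointing down it reaches from about 350 to 975 mm from the base axis. Payload 7.1 kg.
Tool frame: the origin (TCP) lies between the finger pads; the fingertips stand 19 mm ahead of it and the grasp point (between the pads) is the TCP; y points along the fingers, z is the direction in which the jaws open and shut, and the axes are right-handed (so a half turn about y gives the same grasp; the last joint's range is limited). The gripper opens to 88 mm and grips with 3 to 60 N. Pads are 20 mm wide; open, the fingers measure 115 mm over their backs; the gripper's body (75 mm by 178 mm) begins 61 mm behind the grasp point.
Start: joints at [-1.305, 0.423, 1.63, -0, 1.089, -0.019], TCP at [175.622, -599.802, 241.675] pointing down, gripper open.
Joint ranges: [-3, 3], [-0.9, 2.11], [0.09, 2.58], [-1.31, 4.45], [0.11, 2.69], [-2.54, 2.54]. Speed limits (rad/s): [2.39, 2.39, 3.01, 3.14, 3.14, 3.14].

## Interface

Orientations are given as a rotation vector (axis times angle).
In Python, from workcell import ctrl gives the robot as it stands.
- The arm moves only by the tool servo_tool, never from a script. Its argument "moves" is text: rows parted by semicolons, each of 6 numbers parted by spaces: the shift along the world's x, y, z in m, then the turn, a rotation vector about the world's x, y, z in degrees. A call has 1 to 8 rows; each row is the pose to reach, as a shift and turn from the pose commanded when the call began; what a row does not reach only later rows make up. A row lasts 1/8 s, in which the tool goes at most 62.5 mm and 10.7 degrees, less where a joint would pass 70% of its speed; a pose out of reach is approached as far as the arm can. A call with a gripper value outside its range is refused whole. "hand" is the closure in counts, from 0 (fully open) to 255 (shut), set as the call begins (left out, the last holds). The fingers move at their own pace and stop on an object; the grip force is fixed at half the most. Time passes only in rows, so rows that repeat a pose let the fingers close. It gives the time, the measured TCP pose, the force and the opening at its end, in the units of the state.
- ctrl.get_obs(): the state, without advancing time (a new reading comes with each control period).
- ctrl.get_image(name): name is "side" or "top" or "wrist"; returns a dict with "pixels" (480x640x3 uint8, red, green, blue), "depth" (480x640 float32, mm along the optical axis (not along the pixel's ray), 0 where there is no reading), "vertical_fov" (degrees; the focal length in pixels is half the picture's height over the tangent of half this angle, whatever the lens; pixels are square), "cx", "cy" (the principal point, pixels), "xyz" and "attitude" of the camera in the world; the wrist camera has in their place "T_tool_cam" (4x4, takes a point from camera to tool coordinates, whose origin is the TCP and whose axes are the tool frame's). Camera axes: x right, y up, looking along -z (the intrinsics and any distortion apply to the point x, -y, -z); pixel columns grow to the right and rows downward; lengths in mm; the calibration is good to about 2 mm. A picture is of the moment at which its call begins: read the wrist's pose just before it.
- ctrl.close_job(): hands the job in, once; it reports no verdict.
The state is a dict: "t": time; "qpos": joint angles; "qvel": joint speeds; "joint_torque": joint torques, N m; "ee_pos": TCP position; "orientation": TCP orientation; "ft_force": force on the tool from outside, world axes, zero at the start; "moment": the same for the moment, N m; "width": finger opening in mm.
Only numpy, scipy, OpenCV 4.12 (cv2) and the standard library are available. Lean on these libraries where they do the work, as an engineer would, in place of code of your own. Each camera call takes 0.05 s, during which the arm holds its last target.

## Working session

There is one attempt and no reset: what is moved stays moved. The work goes in short steps, Python scripts to look and compute and a tool call to move; the robot and the scene stay as the last step left them, time stands still between calls to the robot, and variables do not carry over. Pictures are saved under pics/ and viewed, and the job is handed in when it is done.

Besides the shell and the picture viewer there is one more tool, called after "Call:" as a command line: name --argument value ..., lists and objects as JSON in quotes. servo_tool: Moves the arm, as the interface text tells. Its arguments: {"type":"object","properties":{"moves":{"type":"string"},"hand":{"type":"number"}},"required":["moves"]}

```bash
ls; mkdir -p pics; python3 - <<'E'
from workcell import ctrl
import cv2, numpy as np
print(ctrl.get_obs())
for n in ("side","top","wrist"):
    im=ctrl.get_image(n)
    cv2.imwrite(f"pics/{n}0.png",im["pixels"][:,:,::-1])
    np.save(f"pics/{n}0_depth.npy",im["depth"])
    print(n,{k:v for k,v in im.items() if k not in("pixels","depth")})
E
```

```text
pics
{'t': 0.0, 'qpos': array([-1.30497693e+00,  4.23818248e-01,  1.63070608e+00, -2.61994169e-05,
        1.08859891e+00, -1.90091743e-02]), 'qvel': array([-1.01233851e-03, -5.38012065e-04,  2.07605252e-04, -7.44323262e-05,
        2.11080933e-05,  8.95646502e-05]), 'joint_torque': array([-1.72097214e-03, -5.44632339e+01, -2.73670417e+01,  6.42677676e-02,
        2.28892994e-02, -1.35688483e-04]), 'ee_pos': array([ 175.4919362 , -599.29574566,  240.90946605]), 'orientation': array([-0.29686085,  2.07033016, -2.06716167]), 'ft_force': array([-0.98442629, -0.02690802, -1.3110006 ]), 'moment': array([-0.00387129, -0.06028029,  0.0123381 ]), 'width': 88.3281074413846}
side {'vertical_fov': 51.080924403504476, 'cx': 313.5967482207775, 'cy': 234.28998993927513, 'xyz': array([ 550.75496058, -856.13931854,  763.85234708]), 'attitude': array([ 0.92052742, -0.02454384, -0.05283235])}
top {'vertical_fov': 49.87696754181318, 'cx': 317.36282858953405, 'cy': 235.64636131164326, 'xyz': array([ 339.76048383,  -24.54708806, 1299.84062804]), 'attitude': array([ 0.17209641, -0.1711005 , -1.56727872])}
wrist {'vertical_fov': 59.983501880657165, 'cx': 315.0441349258619, 'cy': 239.52728111100706, 'T_tool_cam': array([[-3.15862828e-04, -9.59743889e-01, -2.80876427e-01,
        -7.69681254e+01],
       [-7.10435506e-05,  2.80876462e-01, -9.59743928e-01,
        -1.42669950e+02],
       [ 9.99999948e-01, -2.83192972e-04, -1.56902047e-04,
        -3.45805528e-01],
       [ 0.00000000e+00,  0.00000000e+00,  0.00000000e+00,
         1.00000000e+00]])}
```

View pics/side0.png

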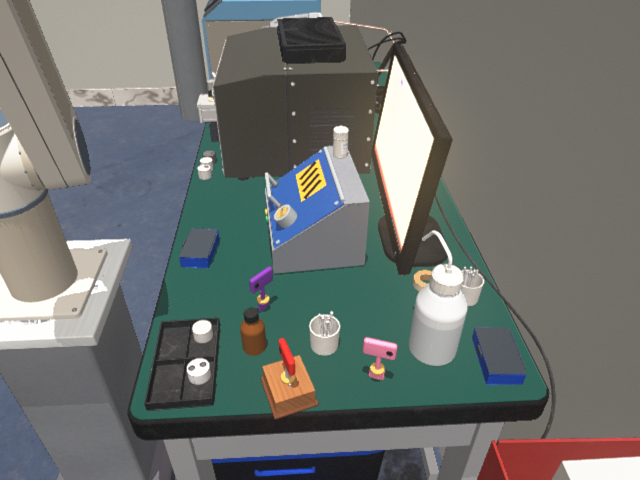

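View pics/top0.png

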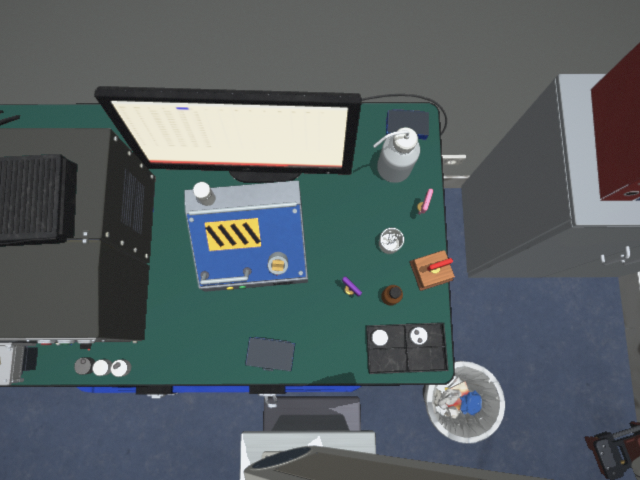

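View pics/wrist0.png

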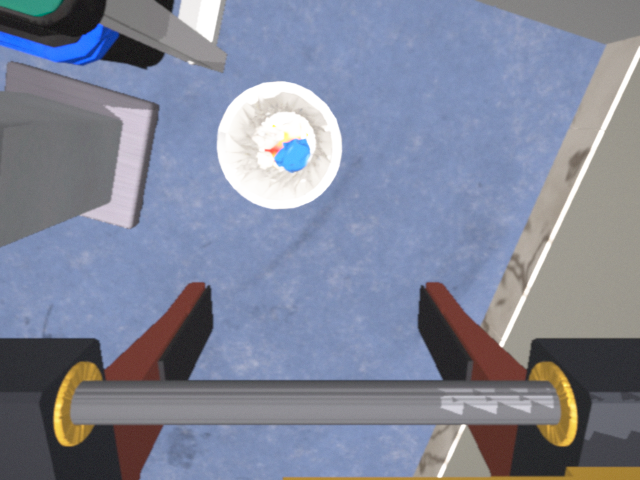

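```bash
cat > h.py <<'E'
import numpy as np, cv2
from scipy.spatial.transform import Rotation as R
def cam(im, obs=None):
    f=240/np.tan(np.radians(im["vertical_fov"])/2)
    if "xyz" in im: Rm=R.from_rotvec(im["attitude"]).as_matrix(); t=np.array(im["xyz"])
    else:
        Tt=np.eye(4);Tt[:3,:3]=R.from_rotvec(obs["orientation"]).as_matrix();Tt[:3,3]=obs["ee_pos"]
        T=Tt@im["T_tool_cam"];Rm=T[:3,:3];t=T[:3,3]
    return f,im["cx"],im["cy"],Rm,t
def cloud(im,obs=None):
    f,cx,cy,Rm,t=cam(im,obs); d=im["depth"].astype(float)
    v,u=np.mgrid[0:480,0:640]
    P=np.stack([(u-cx)/f*d,-(v-cy)/f*d,-d],-1)
    W=P@Rm.T+t; W[d==0]=np.nan
    return W
def proj(im,p,obs=None):
    f,cx,cy,Rm,t=cam(im,obs); q=(np.atleast_2d(p)-t)@Rm
    return np.c_[cx+f*q[:,0]/-q[:,2], cy+f*q[:,1]/q[:,2]]
def snap(ctrl,name,tag):
    o=ctrl.get_obs(); im=ctrl.get_image(name); cv2.imwrite(f"pics/{tag}.png",im["pixels"][:,:,::-1]); im['obs']=o
    np.save(f"pics/{tag}.npy",im,allow_pickle=True); return im,o
def load(tag): return np.load(f"pics/{tag}.npy",allow_pickle=True).item()
def crop(im,x0,y0,x1,y1,s,fn):
    c=im["pixels"][y0:y1,x0:x1,::-1]; cv2.imwrite(fn,cv2.resize(c,None,fx=s,fy=s,interpolation=cv2.INTER_CUBIC))
E
python3 - <<'E'
from workcell import ctrl
from h import *
for n in("side","top"):
    im,o=snap(ctrl,n,n+"1"); W=cloud(im)
    pts={"side":[(230,255),(289,360),(289,378),(341,130),(252,315),(323,320),(286,210),(300,370)],"top":[(330,330),(440,265),(420,275),(202,187),(392,294),(391,239),(278,265),(230,220),(240,195)]}[n]
    for u,v in pts: print(n,u,v,W[v,u].round(1))
    print(o['t'])
im=load("side1");crop(im,230,300,430,420,4,"pics/side1c.png");crop(im,240,140,400,280,5,"pics/side1d.png")
im=load("top1");crop(im,330,180,470,310,5,"pics/top1c.png");crop(im,170,160,330,300,5,"pics/top1d.png")
E
```

```text
side 230 255 [ 4.025e+02  7.750e+01 -3.000e-01]
side 289 360 [ 539.5 -332.8  112.5]
side 289 378 [ 537.7 -314.6   41.8]
side 341 130 [673.9 213.3 250.8]
side 252 315 [ 474.  -213.9   95.8]
side 323 320 [ 603.4 -213.6   74.5]
side 286 210 [540.4  66.5 131.8]
side 300 370 [ 557.2 -295.    36.8]
0.15
top 330 330 [388.6 -54.7   1.2]
top 440 265 [ 532.3 -309.2  113.1]
top 420 275 [ 519.8 -276.6   37.9]
top 202 187 [679.  220.4 252.3]
top 392 294 [ 466.7 -197.   100.5]
top 391 239 [ 601.7 -202.2   79.7]
top 278 265 [532.3  67.  120.9]
top 230 220 [628.  173.3 168. ]
top 240 195 [681.5 149.7 185.3]
0.2
```

View pics/side1c.png

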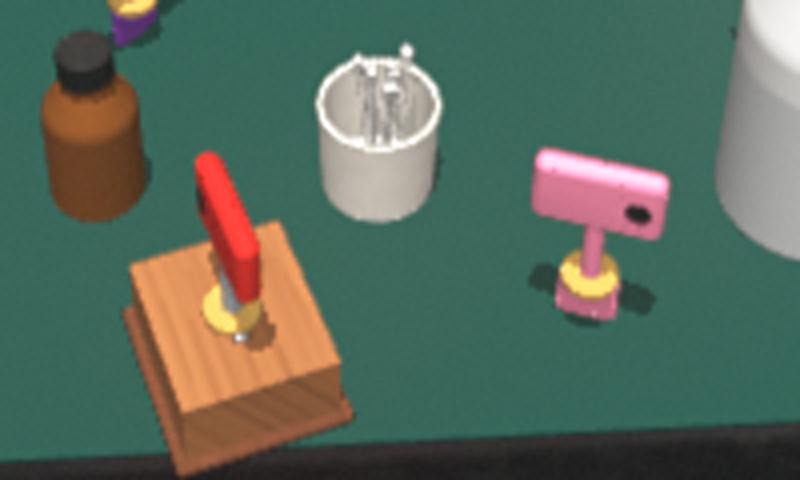

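View pics/top1c.png

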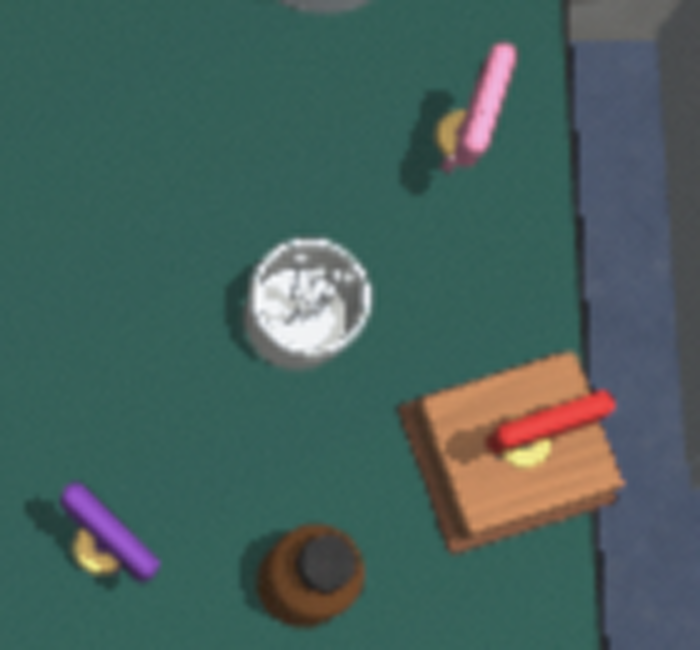

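View pics/side1d.png

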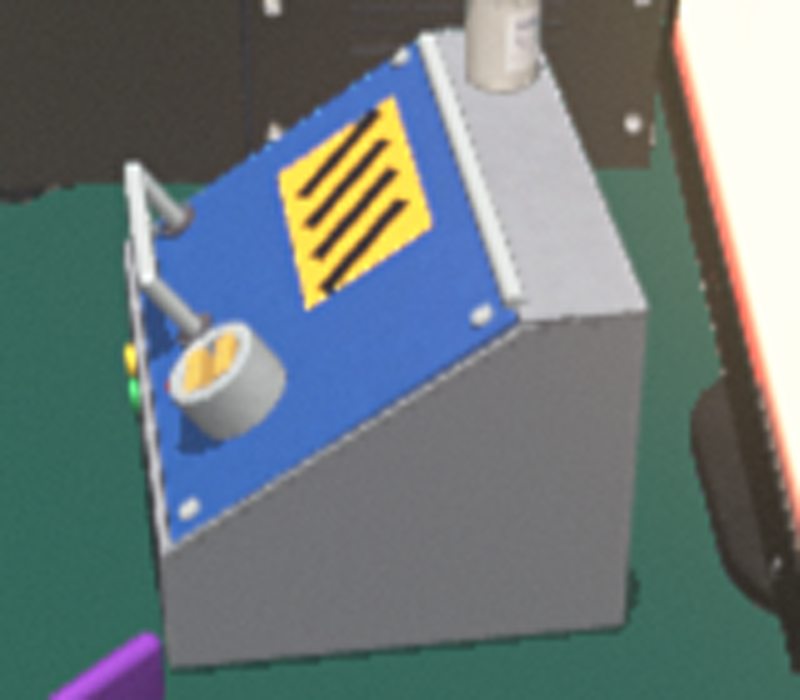

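View pics/top1d.png

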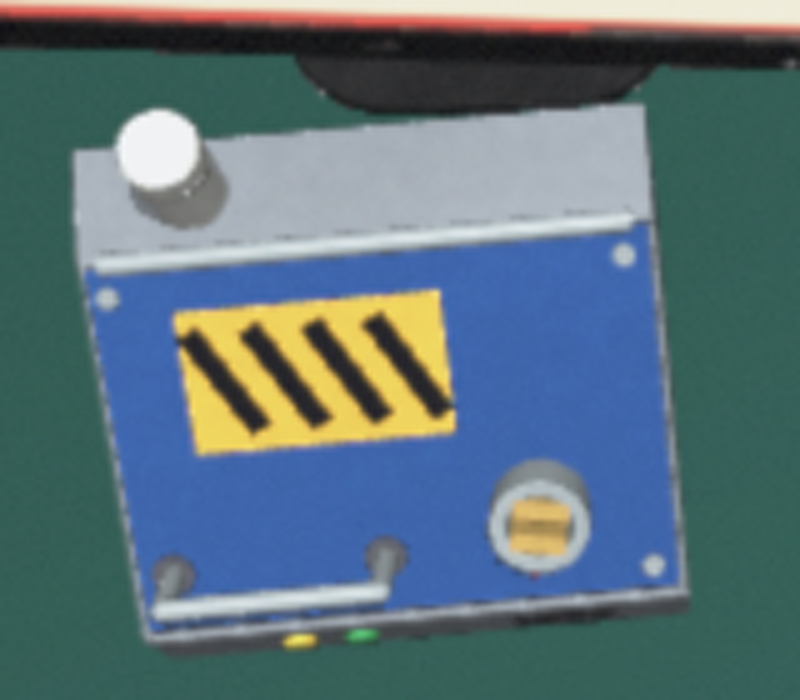

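The red one in the wooden stand, at side (288,358) / top (440,265), is the key. The look-alikes are purple at side (262,290) and pink at side (379,355), and the side1c crop confirms the choice. Next I fit the panel, latch, key and stand.

```bash
cat > fit.py <<'E'
from h import *
for n in("side1","top1"):
    im=load(n); W=cloud(im); p=im["pixels"].astype(int); r,g,b=p[...,0],p[...,1],p[...,2]
    near=(W[...,2]>-20)
    blue=(b>130)&(b>r*2)&(b>g*1.4)&(W[...,2]>70)&(W[...,0]>430)&(W[...,0]<720)&(W[...,1]>-20)&(W[...,1]<300)
    blue=cv2.erode(blue.astype(np.uint8),np.ones((3,3)))>0
    P=W[blue]; c=P.mean(0)
    for _ in range(3):
        c=P.mean(0); nn=np.linalg.svd(P-c,full_matrices=False)[2][2]; nn*=np.sign(nn[2]); d=(P-c)@nn; P=P[abs(d)<6]
    print(n,"panel n",nn.round(4),"tilt",np.degrees(np.arccos(nn[2])).round(2),"yaw",np.degrees(np.arctan2(-nn[1],-nn[0])).round(2),"c",c.round(1),len(P),d.std().round(2))
    red=(r>150)&(g<60)&(b<70)&(W[...,0]>480)&(W[...,0]<620)&(W[...,1]<-230)&(W[...,1]>-400)&(W[...,2]>70)
    P=W[red]; c=P.mean(0);ev=np.linalg.svd(P-c,full_matrices=False); print(" red",c.round(1),P.min(0).round(1),P.max(0).round(1),"dirs",ev[2].round(3).tolist(),"top pts",len(P))
    T=W[red&(W[...,2]>P[:,2].max()-6)]; print("  topface c",T.mean(0).round(1), len(T), np.linalg.svd(T-T.mean(0),full_matrices=False)[2][0].round(3))
    wood=(W[...,2]>34)&(W[...,2]<46)&(W[...,0]>470)&(W[...,0]<620)&(W[...,1]<-230)&(W[...,1]>-370)&(r>b+30)&(r<235)
    if wood.any():
        P=W[wood][:,:2].astype(np.float32); print("  stand rect",cv2.minAreaRect(P),"z",np.median(W[wood][:,2]),len(P))
    white=(W[...,2]>75)&(W[...,2]<84.5)&(abs(W[...,0]-600)<45)&(abs(W[...,1]+200)<45)
    print("  pot",W[white].min(0).round(0),W[white].max(0).round(0))
E
python3 fit.py
```

```text
side1 panel n [-0.5716 -0.0476  0.8192] tilt 35.0 yaw 4.77 c [581.6 104.2 130.5] 1882 1.11
 red [ 538.4 -330.4  102. ] [ 523.4 -340.9   83. ] [ 547.4 -294.4  113.8] dirs [[0.392, -0.85, -0.352], [0.102, -0.34, 0.935], [-0.915, -0.402, -0.046]] top pts 115
  topface c [ 533.6 -320.   109.8] 39 [ 0.358 -0.934 -0.008]
  stand rect ((527.8187866210938, -286.5921630859375), (70.96263122558594, 137.53074645996094), 16.607450485229492) z 38.25815476520967 1278
  pot [ 595. -225.   75.] [ 621. -199.   82.]
top1 panel n [-0.5724 -0.0482  0.8186] tilt 35.06 yaw 4.81 c [577.4 125.8 130.2] 4139 2.08
 red [ 531.2 -306.7  112.3] [ 525.  -330.9  103.9] [ 537.3 -285.4  118.3] dirs [[-0.195, 0.979, 0.065], [-0.098, -0.086, 0.991], [-0.976, -0.186, -0.113]] top pts 16
  topface c [ 529.7 -302.6  114.8] 8 [-0.237  0.971  0.015]
  stand rect ((536.8982543945312, -311.57177734375), (70.09390258789062, 81.55735778808594), 17.387968063354492) z 40.8250770035429 761
  pot [ 597. -224.   76.] [ 624. -197.   84.]
```

```bash
cat >> h.py <<'E'
def tool(o):
    M=R.from_rotvec(o["orientation"]).as_matrix(); return M
E
python3 - <<'E'
from workcell import ctrl
from h import *
o=ctrl.get_obs(); print(o['t'],tool(o).round(4), o['qpos'])
M=tool(o); print("jaw yaw",np.degrees(np.arctan2(M[1,2],M[0,2])), "x yaw",np.degrees(np.arctan2(M[1,0],M[0,0])))
E
```

```text
0.25 [[-9.597e-01 -2.000e-04  2.810e-01]
 [-2.810e-01  7.000e-04 -9.597e-01]
 [-0.000e+00 -1.000e+00 -7.000e-04]] [-1.30497337e+00  4.23485909e-01  1.63023206e+00 -1.44659716e-05
  1.08858959e+00 -1.89745471e-02]
jaw yaw -73.68192061693671 x yaw -163.68192064785538
```

```bash
python3 - <<'E'
from h import *
im=load("top1"); W=cloud(im)
for v in range(60,480,40): print(v,[(u,W[v,u].round(0).tolist()) for u in range(440,640,30)])
E
```

```text
60 [(440, [1019.0, -320.0, 181.0]), (470, [1022.0, -394.0, 176.0]), (500, [1022.0, -466.0, 175.0]), (530, [1022.0, -539.0, 174.0]), (560, [1018.0, -608.0, 181.0]), (590, [1021.0, -683.0, 176.0]), (620, [1022.0, -757.0, 174.0])]
100 [(440, [1020.0, -367.0, -23.0]), (470, [1021.0, -452.0, -26.0]), (500, [1023.0, -537.0, -31.0]), (530, [1022.0, -621.0, -30.0]), (560, [936.0, -619.0, 138.0]), (590, [932.0, -688.0, 145.0]), (620, [873.0, -689.0, 259.0])]
140 [(440, [892.0, -356.0, -3.0]), (470, [1020.0, -532.0, -306.0]), (500, [1022.0, -634.0, -312.0]), (530, [911.0, -618.0, -49.0]), (560, [839.0, -618.0, 119.0]), (590, [829.0, -678.0, 142.0]), (620, [785.0, -684.0, 247.0])]
180 [(440, [776.0, -347.0, 5.0]), (470, [985.0, -619.0, -616.0]), (500, [879.0, -619.0, -302.0]), (530, [804.0, -621.0, -80.0]), (560, [746.0, -620.0, 92.0]), (590, [728.0, -666.0, 143.0]), (620, [699.0, -683.0, 230.0])]
220 [(440, [668.0, -342.0, 2.0]), (470, [833.0, -618.0, -648.0]), (500, [752.0, -619.0, -331.0]), (530, [693.0, -619.0, -99.0]), (560, [650.0, -620.0, 71.0]), (590, [632.0, -656.0, 140.0]), (620, [631
[... 680 characters left out ...]
76.0, -1223.0, -789.0])]
380 [(440, [268.0, -321.0, -1.0]), (470, [232.0, -581.0, -658.0]), (500, [223.0, -740.0, -803.0]), (530, [223.0, -854.0, -795.0]), (560, [223.0, -973.0, -798.0]), (590, [222.0, -1090.0, -798.0]), (620, [222.0, -1205.0, -792.0])]
420 [(440, [nan, nan, nan]), (470, [96.0, -563.0, -629.0]), (500, [110.0, -633.0, -521.0]), (530, [75.0, -840.0, -793.0]), (560, [74.0, -959.0, -803.0]), (590, [75.0, -1067.0, -786.0]), (620, [74.0, -1184.0, -790.0])]
460 [(440, [-69.0, -487.0, -798.0]), (470, [-68.0, -600.0, -796.0]), (500, [-69.0, -714.0, -796.0]), (530, [-69.0, -828.0, -796.0]), (560, [-71.0, -945.0, -805.0]), (590, [-71.0, -1058.0, -802.0]), (620, [150.0, -555.0, 328.0])]
```

Call:
servo_tool --moves "0.045 0.036 0 0 0 10.4; 0.09 0.072 0 0 0 20.8; 0.135 0.108 0 0 0 31.2; 0.18 0.145 -0.01 0 0 41.6; 0.225 0.181 -0.02 0 0 52; 0.27 0.217 -0.03 0 0 62.4; 0.315 0.253 -0.04 0 0 72.8; 0.358 0.289 -0.05 0 0 83.2" --hand 0

```text
t: 1.25
ee_pos: [535.0, -309.5, 191.4]
orientation: [-1.286, 1.081, -1.082]
ft_force: [0.7, -1.4, 0.0]
width: 87.8
```

Call:
servo_tool --moves "0 0 0 0 0 8.5; 0 0 0 0 0 8.5"

```text
t: 1.5
ee_pos: [533.9, -310.1, 191.3]
orientation: [-1.342, 0.975, -0.974]
ft_force: [-0.0, -0.0, 1.7]
width: 87.8
```

```bash
python3 - <<'E'
from workcell import ctrl
from h import *
im,o=snap(ctrl,"wrist","w1"); print(o)
W=cloud(im,o)
M=tool(o); print("jaw yaw",np.degrees(np.arctan2(M[1,2],M[0,2])),"TCP px",proj(im,o["ee_pos"],o))
E
```

```text
{'t': 1.5, 'qpos': array([-5.45427285e-01,  4.71553981e-01,  1.68346709e+00, -1.08331560e-04,
        9.87184756e-01, -8.59908926e-01]), 'qvel': array([-0.02506461, -0.00792613,  0.00288576, -0.00035554,  0.00028413,
        0.06753665]), 'joint_torque': array([  1.0325053 , -54.68417645, -25.22726119,   0.06415251,
         0.05692268,  -0.83905321]), 'ee_pos': array([ 533.93679369, -310.12055893,  191.30742241]), 'orientation': array([-1.34188497,  0.97496059, -0.97395963]), 'ft_force': array([-0.01411637, -0.02736781,  1.69109666]), 'moment': array([-0.01991799, -0.12982958, -0.01560335]), 'width': 87.81301136214694}
jaw yaw 18.021898051366463 TCP px [[314.96034497 329.03099911]]
```

View pics/w1.png

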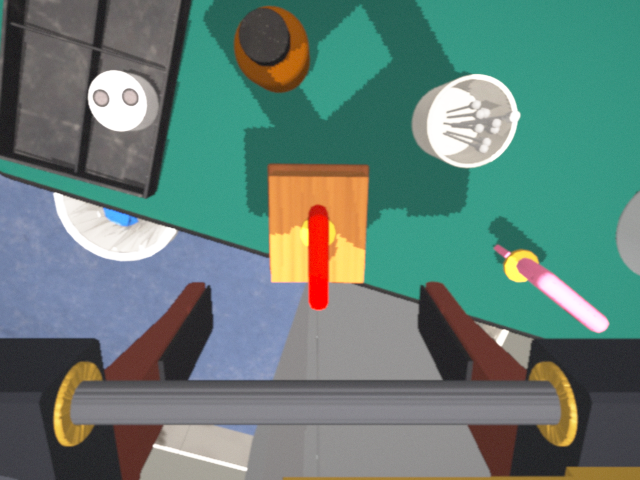

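```bash
cat > red.py <<'E'
from h import *
import sys
im=load(sys.argv[1]); o=im['obs']; W=cloud(im,o); p=im["pixels"].astype(int); r,g,b=p[...,0],p[...,1],p[...,2]
red=(r>140)&(g<70)&(b<70)&(W[...,2]>60)
P=W[red]; print(len(P),np.percentile(P,[1,50,99],axis=0).round(1).tolist())
T=P[P[:,2]>np.percentile(P[:,2],99)-5]; print("top",len(T),cv2.minAreaRect(T[:,:2].astype(np.float32)),np.median(T[:,2]))
# in tool frame
M=tool(o); L=(P-o["ee_pos"])@M; print("tool-frame",np.percentile(L,[1,50,99],axis=0).round(1).tolist())
yel=(r>200)&(g>150)&(b<130)&(abs(W[...,2]-45)<4); Y=W[yel]; print("collar",Y.mean(0).round(1),len(Y), (((Y-o["ee_pos"])@M).mean(0)).round(1))
wood=(abs(W[...,2]-40)<4)&(r>150)&(b<120)&(abs(W[...,0]-534)<60)&(abs(W[...,1]+310)<60); print(cv2.minAreaRect(W[wood][:,:2].astype(np.float32)),np.median(W[wood][:,2]))
E
python3 red.py w1; python3 - <<'E'
from h import *
im=load("/w1".strip("/"));crop(im,250,150,390,330,4,"pics/w1c.png")
E
```

```text
1904 [[523.6, -336.2, 89.4], [534.6, -306.9, 113.7], [547.2, -283.8, 115.7]]
top 1696 ((535.996826171875, -310.87030029296875), (10.473958969116211, 56.31732177734375), 17.847475051879883) 113.8613064920353
tool-frame [[-26.8, 75.6, -3.5], [-2.8, 77.6, 1.6], [27.7, 102.0, 6.8]]
collar [ 536.7 -313.2   43.4] 308 [  3.8 147.9   1.7]
((536.4503173828125, -311.72308349609375), (70.03265380859375, 80.76496887207031), 17.47601318359375) 39.6122656499484
```

View pics/w1c.png

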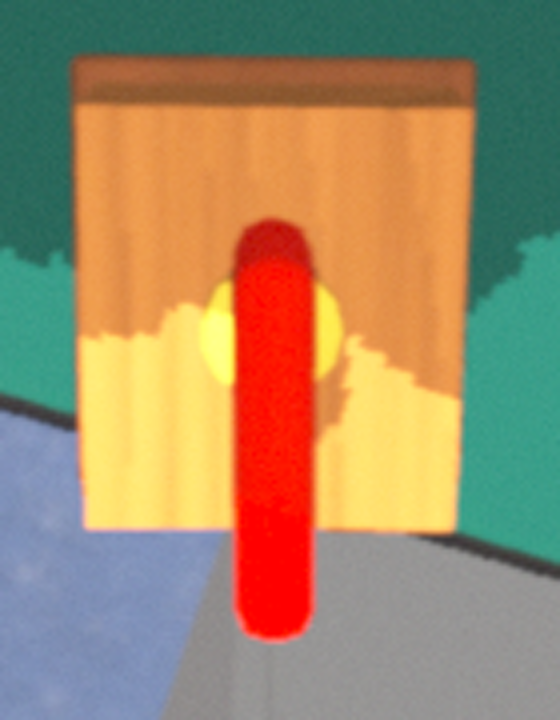

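Call:
servo_tool --moves "0.002 -0.001 -0.03 0 0 -0.4; 0.002 -0.001 -0.06 0 0 -0.4; 0.002 -0.001 -0.08 0 0 -0.4; 0.002 -0.001 -0.093 0 0 -0.4; 0.002 -0.001 -0.093 0 0 -0.4"

```text
t: 2.17
ee_pos: [535.2, -311.9, 98.1]
orientation: [-1.339, 0.982, -0.98]
ft_force: [-0.2, 0.0, 0.2]
width: 87.7
```

Call:
servo_tool --moves "0 0 0 0 0 0; 0 0 0 0 0 0; 0 0 0 0 0 0; 0 0 0 0 0 0; 0 0 0 0 0 0; 0 0 0 0 0 0" --hand 255

```text
t: 2.92
ee_pos: [535.6, -311.8, 98.7]
orientation: [-1.339, 0.98, -0.98]
ft_force: [-0.3, 0.1, 0.0]
width: 31.2
```

Call:
servo_tool --moves "0 0 0 0 0 0; 0 0 0 0 0 0; 0 0 0 0 0 0; 0 0 0 0 0 0"

```text
t: 3.42
ee_pos: [535.5, -311.8, 98.6]
orientation: [-1.339, 0.98, -0.98]
ft_force: [0.3, 0.3, -1.3]
width: 11.7
```

Call:
servo_tool --moves "0 0 0.01 0 0 0; 0 0 0.03 0 0 0; 0 0 0.06 0 0 0; 0 0 0.1 0 0 0; 0 0 0.15 0 0 0; 0 0 0.2 0 0 0; 0 0 0.2 0 0 0"

```text
t: 4.3
ee_pos: [537.7, -313.0, 305.2]
orientation: [-1.338, 0.971, -0.988]
ft_force: [-0.2, -0.1, -0.8]
width: 12.2
```

```bash
python3 - <<'E'
from workcell import ctrl
from h import *
im,o=snap(ctrl,"wrist","w2"); print(o["ee_pos"],o["ft_force"],o["width"],o["qpos"])
im2,_=snap(ctrl,"side","s2"); crop(im2,200,150,400,350,4,"pics/s2c.png")
E
```

```text
[ 537.66545949 -313.04677609  305.24885857] [-0.18726544 -0.12521448 -0.83874595] 12.176738663354273 [-5.46382475e-01  3.51000409e-01  1.58435149e+00  2.34082815e-06
  1.19581982e+00 -8.53840099e-01]
```

View pics/w2.png

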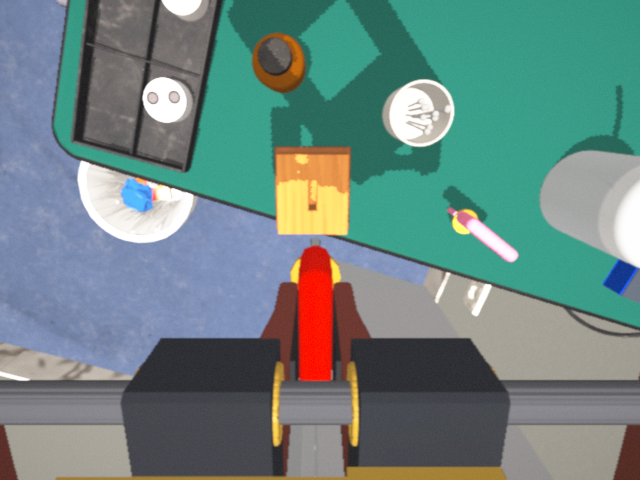

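View pics/s2.png

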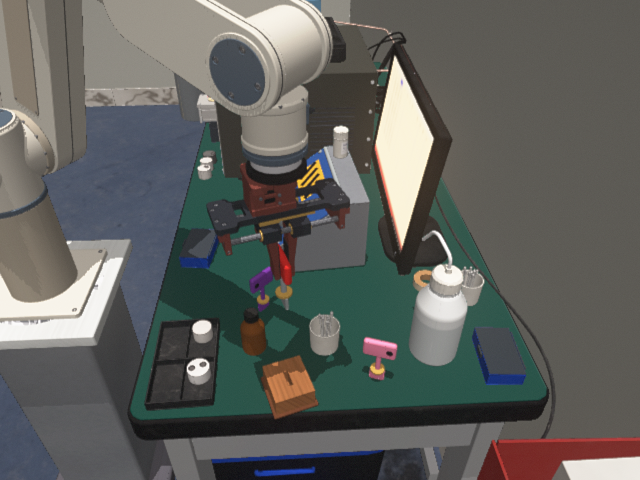

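```bash
cat > latch.py <<'E'
from h import *
n=np.array([-0.572,-0.048,0.8188]);n/=np.linalg.norm(n)
pts={"side1":(np.array([581.6,104.2,130.5]),(282.4,211.6)),"top1":(np.array([577.4,125.8,130.2]),(278,264.4))}
rays=[]
for k,(c,px) in pts.items():
    im=load(k); f,cx,cy,Rm,t=cam(im); d=Rm@np.array([(px[0]-cx)/f,-(px[1]-cy)/f,-1]); d/=np.linalg.norm(d); rays.append((t,d))
    for q in pts.values():
        s=((q[0]+28*n-t)@n)/(d@n); print(k,"mouth on plane",(t+s*d).round(1))
(t1,d1),(t2,d2)=rays
A=np.c_[d1,-d2]; s=np.linalg.lstsq(A,t2-t1,rcond=None)[0]; a=t1+s[0]*d1;b=t2+s[1]*d2; print("tri",a.round(1),b.round(1), [(((a+b)/2-c)@n).round(1) for c,_ in pts.values()])
# latch face points from depth
for k in pts:
    im=load(k);W=cloud(im); c=pts[k][0]; h=(W-c)@n
    m=(h>24)&(h<33)&(np.linalg.norm(W-(a+b)/2,axis=-1)<30); P=W[m]; print(k,len(P),P.mean(0).round(1), np.percentile(P,[2,98],axis=0).round(0).tolist(), h[m].mean())
E
python3 latch.py
```

```text
side1 mouth on plane [532.2  66.2 128. ]
side1 mouth on plane [532.3  64.4 129.3]
top1 mouth on plane [532.5  66.4 128.2]
top1 mouth on plane [532.3  66.3 129.4]
tri [532.2  66.4 127.9] [532.6  66.4 127.9] [np.float64(27.8), np.float64(26.7)]
side1 181 [531.   64.3 126.2] [[513.0, 43.0, 113.0], [549.0, 86.0, 137.0]] 27.372091731423716
top1 262 [532.   67.4 129. ] [[514.0, 46.0, 116.0], [550.0, 89.0, 143.0]] 27.811429764900925
```

```bash
cat > tgt.py <<'E'
from h import *
n=np.array([-0.572,-0.048,0.8188]);n/=np.linalg.norm(n)
yp=np.cross(n,[0,0,1.]); yp/=np.linalg.norm(yp); 
if yp[1]<0: yp=-yp
u=np.cross(yp,n)
mouth=np.array([532.3,66.3,128.3])
def target(phi,gap): # phi clockwise rad of slot
    Rp=R.from_rotvec(-n*phi)
    y=-n; z=Rp.apply(u); x=np.cross(y,z)
    return np.c_[x,y,z], mouth+n*(57+1+gap)
def delta(o,M,p): return (p-o["ee_pos"]).round(1), np.degrees(R.from_matrix(M@tool(o).T).as_rotvec()).round(2)
E
python3 - <<'E'
from tgt import *
from workcell import ctrl
o=ctrl.get_obs(); print(n,yp,u)
M,p=target(0.1,90); print(p,delta(o,M,p),o['t'])
E
```

```text
[-0.57202247 -0.04800189  0.81883216] [-0.08362217  0.99649753  0.        ] [0.81596423 0.06847252 0.574033  ]
[447.64067452  59.19572094 249.48716033] (array([-87.9, 370.9, -50.6]), array([  8.63, -34.04, -17.94])) 4.4
```

Call:
servo_tool --moves "-0.01 0.046 0 1 -4.2 -2.2; -0.02 0.093 0 2.1 -8.5 -4.5; -0.03 0.139 0 3.2 -12.7 -6.7; -0.045 0.186 -0.005 4.3 -17 -9; -0.055 0.232 -0.01 5.4 -21.2 -11.2; -0.068 0.278 -0.025 6.5 -25.5 -13.4; -0.078 0.325 -0.04 7.6 -29.7 -15.7; -0.088 0.371 -0.05 8.6 -34 -17.9"

```text
t: 5.4
ee_pos: [448.7, 38.7, 249.1]
orientation: [-0.753, 0.805, -1.398]
ft_force: [-0.1, -0.3, -0.8]
width: 11.6
```

Call:
servo_tool --moves "0 0 0 0 0 0; 0 0 0 0 0 0"

```text
t: 5.65
ee_pos: [451.9, 37.1, 251.3]
orientation: [-0.753, 0.801, -1.398]
ft_force: [-0.5, -0.2, -1.7]
width: 12.1
```

```bash
python3 - <<'E'
from workcell import ctrl
from tgt import *
im,o=snap(ctrl,"wrist","w3"); print(o["ee_pos"],o["ft_force"],o["width"],o["qpos"])
print(proj(im,[mouth,mouth+15*yp,mouth-15*yp],o)); M,p=target(0.1,90); print(delta(o,M,p))
E
```

```text
[451.94001855  37.10412921 251.27814226] [-0.48476695 -0.18467884 -1.71257093] 12.066550510033274 [ 0.04738981 -0.02754712  2.32299278  0.04745663  0.2756858   0.00699601]
[[317.04150971 197.20604254]
 [315.28948216 176.02698772]
 [318.74319953 217.77659905]]
(array([-4.3, 22.1, -1.8]), array([ 1.05, -2.25, -0.58]))
```

View pics/w3.png

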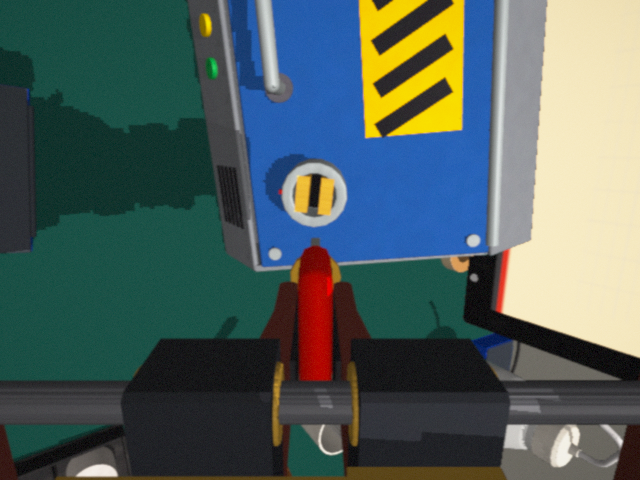

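```bash
cat > kin.py <<'E'
import numpy as np
from h import *
D=[([-1.30497693,0.423818248,1.63070608,0,1.08859891,0],[175.49,-599.3,240.9]),
([-0.545427285,0.471553981,1.68346709,0,0.987184756,0],[533.94,-310.12,191.307]),
([-0.546382475,0.351000409,1.58435149,0,1.19581982,0],[537.665,-313.047,305.249]),
([0.04738981,-0.02754712,2.32299278,0.04745663,0.2756858,0.007],[451.94,37.104,251.278])]
rows=[];rhs=[]
for q,p in D:
    a=q[1];f=q[1]+q[2];t=f+q[4]; r=np.hypot(p[0],p[1])
    rows.append([1,np.sin(a),np.sin(f),np.cos(f),np.sin(t),0]); rhs.append(r)
    rows.append([0,np.cos(a),np.cos(f),-np.sin(f),np.cos(t),1]); rhs.append(p[2])
A=np.array(rows);y=np.array(rhs)
x,res,rk,sv=np.linalg.lstsq(A,y,rcond=None); print(x.round(1),rk,sv.round(3),(A@x-y).round(2))
E
python3 kin.py
```

```text
[1.000e-01 5.631e+02 4.849e+02 7.750e+01 2.911e+02 3.128e+02] 6 [3.909 2.886 0.561 0.242 0.108 0.075] [-0.    0.01  0.   -0.    0.   -0.   -0.    0.  ]
```

```bash
cat > ik.py <<'E'
import numpy as np
from h import *
from scipy.optimize import least_squares
L1,L2,c,d,h=563.1,484.9,77.5,291.1,312.8
lo=np.array([-3,-.9,.09,-1.31,.11,-2.54]);hi=np.array([3,2.11,2.58,4.45,2.69,2.54])
def rot(ax,a): return R.from_euler(ax,a).as_matrix()
def fk(q):
    B=rot('z',q[0]); f=q[1]+q[2]
    S=B@rot('y',f); Wc=np.array([0,0,h])+B@rot('y',q[1])@[0,0,L1]+S@[c,0,L2]
    E=S@rot('z',q[3])@rot('y',q[4])@rot('z',q[5])
    T=np.c_[-E[:,1],E[:,2],-E[:,0]]
    return T,Wc+E[:,2]*d
def ik(M,p,q0,tries=1):
    def e(q):
        T,x=fk(q); return np.r_[(x-p)/300,R.from_matrix(T@M.T).as_rotvec()]
    s=least_squares(e,np.clip(q0,lo+1e-3,hi-1e-3),bounds=(lo,hi),xtol=1e-12,ftol=1e-12)
    T,x=fk(s.x); return s.x,np.linalg.norm(x-p),np.degrees(R.from_matrix(T@M.T).magnitude())
E
python3 - <<'E'
from ik import *
from tgt import *
im=load("w3");o=im['obs'];T,x=fk(o['qpos']);print(x-o['ee_pos'],np.degrees(R.from_matrix(T@tool(o).T).magnitude()))
for phi in(0,.1,.2,.8,1.57,1.75):
  for gap in(90,40,28,0):
    if phi>.3 and gap: continue
    M,p=target(phi,gap); print(phi,gap,p.round(0),[v.round(3) if hasattr(v,'round') else v for v in ik(M,p,o['qpos'])])
E
```

```text
[  0.80951405 -11.8690885    0.01631132] 2.582927178776209e-14
0 90 [448.  59. 249.] [array([ 0.159, -0.029,  2.352, -0.207,  0.213,  0.264]), np.float64(0.0), np.float64(0.0)]
0 40 [476.  62. 209.] [array([ 0.159,  0.114,  2.33 , -0.458,  0.11 ,  0.518]), np.float64(2.172), np.float64(0.712)]
0 28 [483.  62. 199.] [array([ 0.168,  0.145,  2.317, -0.589,  0.11 ,  0.656]), np.float64(4.131), np.float64(1.429)]
0 0 [499.  64. 176.] [array([ 0.197,  0.226,  2.301, -1.31 ,  0.11 ,  1.403]), np.float64(5.839), np.float64(2.696)]
0.1 90 [448.  59. 249.] [array([ 0.159, -0.029,  2.352, -0.207,  0.213,  0.364]), np.float64(0.0), np.float64(0.0)]
0.1 40 [476.  62. 209.] [array([ 0.159,  0.114,  2.33 , -0.458,  0.11 ,  0.618]), np.float64(2.172), np.float64(0.712)]
0.1 28 [483.  62. 199.] [array([ 0.168,  0.145,  2.317, -0.589,  0.11 ,  0.756]), np.float64(4.131), np.float64(1.429)]
0.1 0 [499.  64. 176.] [array([ 0.197,  0.226,  2.301, -1.31 ,  0.11 ,  1.503]), np.float64(5.839), np.float64(2.696)]
0.2 90 [448.  59. 249.] [array([ 0.159, -0.029,  2.352, -0.207,  0.213,  0.464]), np.float64(0.0), np.float64(0.0)]
0.2 40 [476.  62. 209.] [array([ 0.159,  0.114,  2.33 , -0.458,  0.11 ,  0.718]), np.float64(2.172), np.float64(0.712)]
0.2 28 [483.  62. 199.] [array([ 0.168,  0.145,  2.317, -0.589,  0.11 ,  0.856]), np.float64(4.131), np.float64(1.429)]
0.2 0 [499.  64. 176.] [array([ 0.197,  0.226,  2.301, -1.31 ,  0.11 ,  1.603]), np.float64(5.839), np.float64(2.696)]
0.8 0 [499.  64. 176.] [array([ 0.197,  0.226,  2.301, -1.31 ,  0.11 ,  2.203]), np.float64(5.839), np.float64(2.696)]
1.57 0 [499.  64. 176.] [array([ 0.182,  0.217,  2.287, -0.89 ,  0.11 ,  2.54 ]), np.float64(7.659), np.float64(2.851)]
1.75 0 [499.  64. 176.] [array([ 0.173,  0.214,  2.282, -0.718,  0.11 ,  2.54 ]), np.float64(8.381), np.float64(2.931)]
```

```bash
python3 - <<'E'
import re
s=open('ik.py').read()
s=s.replace("L1,L2,c,d,h=563.1,484.9,77.5,291.1,312.8","L1,L2,c,d,h,s0,s1,b=P0=[563.1,484.9,77.5,291.1,312.8,0,0,0]")
s=s.replace("def fk(q):","def fk(q,P=None):\n    L1,L2,c,d,h,s0,s1,b=P0 if P is None else P")
s=s.replace("np.array([0,0,h])+B@rot('y',q[1])@[0,0,L1]+S@[c,0,L2]","np.array([0,0,h])+B@[b,s0,0]+B@rot('y',q[1])@[0,0,L1]+S@[c,0,L2]")
s=s.replace("Wc+E[:,2]*d","Wc+E[:,2]*d+E[:,1]*s1")
open('ik.py','w').write(s)
E
cat > calib.py <<'E'
from ik import *
D=[([-1.30497693,0.423818248,1.63070608,-2.6e-5,1.08859891,-.019009],[175.49194,-599.29575,240.90947]),
([-5.45427285e-01,4.71553981e-01,1.68346709e+00,-1.08331560e-04,9.87184756e-01,-8.59908926e-01],[533.93679369,-310.12055893,191.30742241])]
for t in("w2","w3"):
    o=load(t)['obs']; D.append((o['qpos'],o['ee_pos']))
f=lambda P:np.concatenate([fk(q,P)[1]-p for q,p in D]+[[.01*P[7],.01*P[6]]])
s=least_squares(f,P0,x_scale=100); print(s.x.round(2).tolist(),s.fun.round(2))
E
python3 calib.py
```

```text
[563.1, 484.9, 77.5, 290.64, 312.4, 11.9, -0.0, -0.0] [ 0.  0. -0. -0. -0. -0. -0. -0.  0.  0. -0.  0. -0. -0.]
```

```bash
sed -i 's/P0=\[.*\]$/P0=[563.1,484.9,77.5,290.64,312.4,11.9,0,0]/' ik.py; cat > plan.py <<'E'
from ik import *
from tgt import *
def lean(M,al):  # tilt tool body toward +key y (tool x=-key y); rotate about tool z
    return M@rot('z',al)
def margin(q): return np.minimum(q-lo,hi-q).min()
if __name__=="__main__":
  M0=tool(load("w1")['obs'])
  t=lean(M0,.5); print("back dir",-t[:,1].round(2), "key y",-M0[:,0].round(2))
  Ms=R.from_rotvec([0,0,np.radians(-.4)]).as_matrix()@M0
  for al in np.radians([-35,20,30,35,40,45,50]):
    q=load("w2")['obs']['qpos']; out=[]
    for M,p,nm in [(lean(Ms,al),np.array([536,-311,98.]),'stand')]+[(lean(target(.1,g)[0],al),target(.1,g)[1],f'gap{g}') for g in(90,40,0)]+[(lean(target(ph,0)[0],al),target(ph,0)[1],f'ph{ph:.2f}') for ph in(.4,.8,1.2,1.57,1.75)]:
        q,e,a=ik(M,p,q); out.append((nm,q.round(2).tolist(),round(e,1),round(a,1),round(margin(q),2)))
    print(np.degrees(al).round()); [print("  ",*x) for x in out]
E
python3 plan.py
```

```text
back dir [ 0.15 -0.46  0.88] key y [-0.31  0.95  0.  ]
-35.0
   stand [-0.33, 0.58, 1.98, -1.23, 0.51, 0.45] 0.0 0.0 0.08
   gap90 [0.57, 0.19, 2.21, -1.06, 0.94, 1.53] 0.0 0.0 0.25
   gap40 [0.54, 0.31, 2.18, -1.14, 0.87, 1.63] 0.0 0.0 0.17
   gap0 [0.51, 0.41, 2.16, -1.21, 0.84, 1.7] 0.0 0.0 0.1
   ph0.40 [0.45, 0.38, 2.08, -0.93, 0.84, 1.65] 0.0 0.0 0.38
   ph0.80 [0.35, 0.36, 2.0, -0.6, 0.85, 1.61] 0.0 0.0 0.58
   ph1.20 [0.22, 0.35, 1.96, -0.28, 0.85, 1.59] 0.0 0.0 0.62
   ph1.57 [0.1, 0.34, 1.95, -0.0, 0.85, 1.59] 0.0 0.0 0.63
   ph1.75 [0.04, 0.34, 1.95, 0.14, 0.85, 1.59] 0.0 0.0 0.63
20.0
   stand [-0.64, 0.72, 1.54, 0.22, 1.18, -1.06] 0.0 0.0 1.04
   gap90 [-0.22, 0.04, 2.35, 1.2, 0.56, -1.32] 0.0 0.0 0.23
   gap40 [-0.19, 0.19, 2.33, 1.43, 0.51, -1.55] 0.0 0.0 0.25
   gap0 [-0.18, 0.3, 2.31, 1.6, 0.49, -1.73] 0.0 0.0 0.27
   ph0.40 [-0.17, 0.32, 2.36, 1.95, 0.53, -1.79] 0.0 0.0 0.22
   ph0.80 [-0.12, 0.36, 2.43, 2.4, 0.6, -1.8] 0.0 0.0 0.15
   ph1.20 [-0.01, 0.39, 2.48, 2.82, 0.68, -1.72] 0.0 0.0 0.1
   ph1.57 [0.12, 0.4, 2.49, 3.19, 0.71, -1.59] 0.0 0.0 0.09
   ph1.75 [0.1
[... 2099 characters left out ...]
61, 1.56, -1.9] 0.0 0.0 0.05
   ph1.57 [0.13, 0.9, 2.56, 3.18, 1.71, -1.56] 0.0 0.0 0.02
   ph1.75 [0.29, 0.87, 2.54, 3.47, 1.65, -1.38] 0.0 0.0 0.04
50.0
   stand [-0.73, 0.95, 1.27, 0.4, 1.71, -1.15] 0.0 0.0 0.98
   gap90 [-0.5, 0.35, 2.24, 1.24, 1.18, -1.67] 0.0 0.0 0.34
   gap40 [-0.46, 0.47, 2.2, 1.3, 1.14, -1.75] 0.0 0.0 0.38
   gap0 [-0.43, 0.56, 2.16, 1.35, 1.12, -1.81] 0.0 0.0 0.42
   ph0.40 [-0.46, 0.63, 2.27, 1.64, 1.18, -1.91] 0.0 0.0 0.31
   ph0.80 [-0.42, 0.76, 2.41, 2.06, 1.37, -2.02] 0.0 0.0 0.17
   ph1.20 [-0.22, 0.93, 2.51, 2.55, 1.71, -1.95] 0.0 0.0 0.07
   ph1.57 [0.13, 1.0, 2.54, 3.19, 1.88, -1.55] 0.0 0.0 0.04
   ph1.75 [0.31, 0.97, 2.52, 3.51, 1.81, -1.34] 0.0 0.0 0.06
```

```bash
python3 - <<'E'
from plan import *
for al in np.radians([15,20,25,30,40,45,55]):
    q=np.array([.5,.4,2.1,-1,.85,-1.4]); out=[]
    for ph,g in((0,40),(0,0),(.1,40),(.1,0),(.2,0),(.8,0),(1.57,0),(1.75,0)):
        M,p=target(ph+np.pi,g); M=lean(M,al)
        q,e,a=ik(M,p,q); out.append((ph,g,q.round(2).tolist(),round(e,1),round(a,1),round(margin(q),2)))
    print(np.degrees(al).round(),-lean(target(.1+np.pi,0)[0],al)[:,1].round(2)); [print("  ",*x) for x in out]
im=load("w3");crop(im,260,140,370,250,6,"pics/w3c.png")
E
```

```text
15.0 [-0.55  0.21  0.81]
   0 40 [0.34, 0.17, 2.31, -1.28, 0.42, -1.66] 0.0 0.0 0.03
   0 0 [0.32, 0.26, 2.26, -1.31, 0.4, -1.63] 5.2 1.9 0.0
   0.1 40 [0.34, 0.17, 2.29, -1.18, 0.43, -1.66] 0.0 0.0 0.13
   0.1 0 [0.32, 0.27, 2.26, -1.31, 0.4, -1.53] 2.0 0.7 0.0
   0.2 0 [0.31, 0.27, 2.26, -1.27, 0.39, -1.48] 0.0 0.0 0.04
   0.8 0 [0.24, 0.25, 2.19, -0.69, 0.39, -1.53] 0.0 0.0 0.28
   1.57 0 [0.11, 0.24, 2.16, -0.02, 0.39, -1.53] 0.0 0.0 0.28
   1.75 0 [0.07, 0.24, 2.17, 0.13, 0.39, -1.53] 0.0 0.0 0.28
20.0 [-0.54  0.3   0.79]
   0 40 [0.41, 0.2, 2.29, -1.28, 0.54, -1.6] 0.0 0.0 0.03
   0 0 [0.39, 0.29, 2.24, -1.31, 0.52, -1.57] 4.9 1.8 0.0
   0.1 40 [0.4, 0.2, 2.27, -1.18, 0.55, -1.61] 0.0 0.0 0.13
   0.1 0 [0.38, 0.3, 2.24, -1.31, 0.51, -1.48] 0.6 0.2 0.0
   0.2 0 [0.37, 0.3, 2.23, -1.22, 0.51, -1.48] 0.0 0.0 0.09
   0.8 0 [0.28, 0.27, 2.15, -0.66, 0.51, -1.53] 0.0 0.0 0.4
   1.57 0 [0.11, 0.26, 2.11, -0.01, 0.51, -1.54] 0.0 0.0 0.4
   1.75 0 [0.06, 0.26, 2.11, 0.14, 0.51, -1.54] 0.0 0.0 0.4
25.0 [-0.52  0.38  0.77]
   0 40 [0.46, 0.24, 2.27, -1.27, 0.66, -1.56] 0.0 0.0 0.04
   0 0
[... 1739 characters left out ...]
0.0 0.0 0.25
   0.8 0 [0.38, 0.44, 1.91, -0.57, 1.05, -1.53] 0.0 0.0 0.67
   1.57 0 [0.1, 0.41, 1.84, 0.0, 1.06, -1.56] 0.0 0.0 0.74
   1.75 0 [0.03, 0.41, 1.85, 0.14, 1.06, -1.56] 0.0 0.0 0.73
55.0 [-0.33  0.79  0.52]
   0 40 [0.65, 0.52, 2.08, -1.16, 1.25, -1.43] 0.0 0.0 0.15
   0 0 [0.63, 0.6, 2.04, -1.19, 1.22, -1.39] 0.0 0.0 0.12
   0.1 40 [0.63, 0.51, 2.04, -1.07, 1.25, -1.45] 0.0 0.0 0.24
   0.1 0 [0.6, 0.59, 2.01, -1.11, 1.21, -1.41] 0.0 0.0 0.2
   0.2 0 [0.58, 0.58, 1.97, -1.02, 1.21, -1.44] 0.0 0.0 0.29
   0.8 0 [0.39, 0.52, 1.81, -0.55, 1.24, -1.53] 0.0 0.0 0.76
   1.57 0 [0.1, 0.49, 1.74, 0.01, 1.26, -1.56] 0.0 0.0 0.84
   1.75 0 [0.03, 0.49, 1.75, 0.13, 1.25, -1.56] 0.0 0.0 0.83
```

View pics/w3c.png

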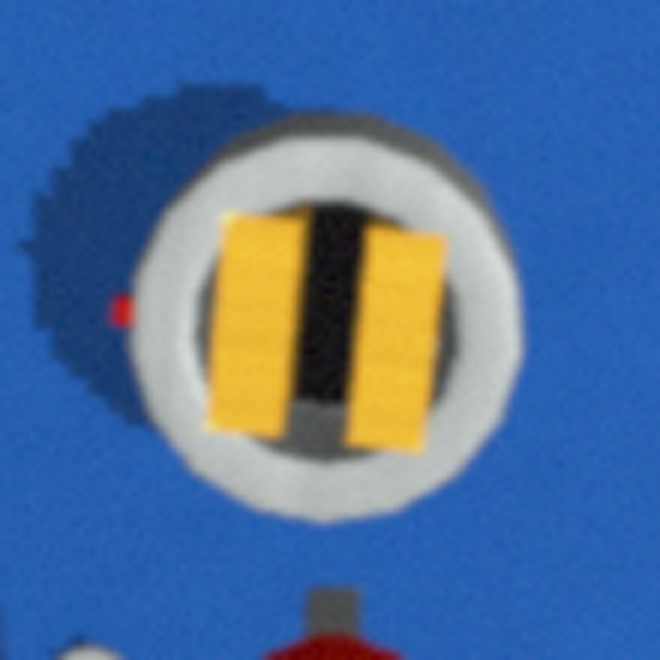

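```bash
cat > slot.py <<'E'
from tgt import *
def onplane(im,o,px,off=0):
    f,cx,cy,Rm,t=cam(im,o); d=Rm@np.array([(px[0]-cx)/f,-(px[1]-cy)/f,-1]); s=((mouth+off*n-t)@n)/(d@n); return t+s*d
def pan(p): v=p-mouth; return np.array([v@u,v@yp,v@n]).round(2)
E
python3 - <<'E'
from slot import *
im=load("w3");o=im['obs']
C=lambda x,y:onplane(im,o,(260+x/6,140+y/6))
for a,b in(((312,205),(287,440)),((370,215),(345,447)),((222,212),(208,430)),((447,235),(422,452))):
    A,B=pan(C(*a)),pan(C(*b)); v=A-B; print(A,B,"phi",np.arctan2(v[0],v[1]).round(3))
for e in((325,332),(328,325)): print(pan(C(*e)),C(*e))
print("outer ring",pan(C(132,325)),pan(C(522,330)),pan(C(327,522)),pan(C(327,135)))
print("red mark",pan(C(120,312)))
E
```

```text
[-2.18 16.47  0.  ] [ -7.53 -11.17  -0.  ] phi 0.191
[ 4.44 14.79  0.  ] [ -0.69 -12.53   0.  ] phi 0.186
[-12.69  16.47  -0.  ] [-16.84  -9.26  -0.  ] phi 0.16
[13.18 11.79  0.  ] [  8.42 -13.81   0.  ] phi 0.184
[-1.92  1.49  0.  ] [530.61123929  67.65215857 127.19952673]
[-1.5   2.29 -0.  ] [530.88813349  68.48225999 127.4416229 ]
outer ring [-24.58   4.03  -0.  ] [ 2.117e+01 -1.000e-02 -0.000e+00] [ -3.61 -21.61   0.  ] [ 0.23 24.34  0.  ]
red mark [-25.83   5.68   0.  ]
```

```bash
python3 - <<'E'
from plan import *
import tgt
tgt.mouth[:]=[531.3,67.2,127.7]
Ms=tool(load("w2")['obs'])
print(delta(load("w2")['obs'],Ms,[536,-311,98]))
# level it: key vertical
for al in np.radians([-25,-30,-35,-40,-45,-50]):
    q=np.array([-.33,.58,1.98,-1.2,.51,.45]); out=[]
    for z in(98,160,220):
        q,e,a=ik(lean(Ms,al),np.array([536,-311,z]),q); out.append((z,q.round(2).tolist(),round(e,1),round(a,1),round(margin(q),2)))
    q=np.array([.57,.2,2.2,-1,.9,1.5])
    for ph,g in((.18,100),(.18,40),(.18,0),(.8,0),(1.57,0),(1.75,0)):
        M,p=target(ph,g); M=lean(M,al)
        q,e,a=ik(M,p,q); out.append((ph,g,q.round(2).tolist(),round(e,1),round(a,1),round(margin(q),2)))
    print(np.degrees(al).round()); [print("  ",*x) for x in out]
E
```

```text
(array([  -1.7,    2. , -207.2]), array([0., 0., 0.]))
-25.0
   98 [-0.39, 0.55, 1.93, -0.78, 0.48, -0.03] 0.0 0.0 0.37
   160 [-0.39, 0.45, 1.91, -0.64, 0.58, -0.2] 0.0 0.0 0.47
   220 [-0.39, 0.36, 1.87, -0.54, 0.68, -0.31] 0.0 0.0 0.57
   0.18 100 [0.48, 0.07, 2.25, -0.96, 0.75, 1.42] 0.0 0.0 0.33
   0.18 40 [0.45, 0.23, 2.23, -1.1, 0.67, 1.57] 0.0 0.0 0.21
   0.18 0 [0.42, 0.33, 2.2, -1.2, 0.62, 1.68] 0.0 0.0 0.11
   0.8 0 [0.31, 0.3, 2.1, -0.63, 0.63, 1.61] 0.0 0.0 0.48
   1.57 0 [0.11, 0.28, 2.06, -0.01, 0.63, 1.6] 0.0 0.0 0.52
   1.75 0 [0.06, 0.28, 2.06, 0.14, 0.63, 1.6] 0.0 0.0 0.52
-30.0
   98 [-0.36, 0.56, 1.96, -1.02, 0.48, 0.23] 0.0 0.0 0.29
   160 [-0.36, 0.45, 1.94, -0.84, 0.56, 0.02] 0.0 0.0 0.45
   220 [-0.36, 0.35, 1.91, -0.71, 0.65, -0.14] 0.0 0.0 0.54
   0.18 100 [0.53, 0.12, 2.22, -0.97, 0.86, 1.47] 0.0 0.0 0.34
   0.18 40 [0.49, 0.27, 2.2, -1.09, 0.77, 1.6] 0.0 0.0 0.22
   0.18 0 [0.47, 0.36, 2.17, -1.17, 0.73, 1.68] 0.0 0.0 0.14
   0.8 0 [0.33, 0.33, 2.05, -0.61, 0.74, 1.61] 0.0 0.0 0.53
   1.57 0 [0.11, 0.31, 2.0, -0.0, 0.74, 1.6] 0.0 0.0 0.58
   1.75 0 [0.05,
[... 1505 characters left out ...]
.44, 1.91, -0.57, 1.05, 1.62] 0.0 0.0 0.67
   1.57 0 [0.1, 0.41, 1.84, 0.0, 1.06, 1.59] 0.0 0.0 0.74
   1.75 0 [0.04, 0.41, 1.85, 0.14, 1.05, 1.58] 0.0 0.0 0.73
-50.0
   98 [-0.22, 0.62, 1.95, -1.31, 0.73, 0.62] 19.7 9.1 0.0
   160 [-0.23, 0.51, 1.98, -1.31, 0.73, 0.56] 12.8 5.9 0.0
   220 [-0.23, 0.4, 2.0, -1.31, 0.74, 0.51] 5.6 2.6 0.0
   0.18 100 [0.64, 0.32, 2.09, -0.97, 1.23, 1.6] 0.0 0.0 0.34
   0.18 40 [0.6, 0.45, 2.06, -1.02, 1.16, 1.67] 0.0 0.0 0.29
   0.18 0 [0.57, 0.53, 2.02, -1.06, 1.12, 1.71] 0.0 0.0 0.25
   0.8 0 [0.39, 0.48, 1.86, -0.56, 1.14, 1.62] 0.0 0.0 0.72
   1.57 0 [0.1, 0.45, 1.79, 0.0, 1.16, 1.59] 0.0 0.0 0.79
   1.75 0 [0.03, 0.45, 1.8, 0.14, 1.15, 1.58] 0.0 0.0 0.78
```

```bash
python3 - <<'E'
from workcell import ctrl
from tgt import *
o=ctrl.get_obs(); print(o['t'],o['ee_pos'],delta(o,tool(load("w1")['obs']),np.array([535.5,-311.8,230])), delta(o,R.from_rotvec([-1.339,.98,-.98]).as_matrix(),np.array([535.5,-311.8,230])))
E
```

```text
5.7 [452.37629978  36.68260516 251.59811643] (array([  83.1, -348.5,  -21.6]), array([-7.44, 32.06, 17.7 ])) (array([  83.1, -348.5,  -21.6]), array([-7.34, 32.05, 17.28]))
```

Call:
servo_tool --moves "0.012 -0.045 0 -0.9 4 2.1; 0.022 -0.09 0 -1.8 8 4.3; 0.032 -0.135 0 -2.7 12 6.4; 0.042 -0.18 0 -3.7 16 8.6; 0.052 -0.225 0 -4.6 20 10.8; 0.062 -0.265 0 -5.5 24 13; 0.072 -0.305 0 -6.4 28 15.1; 0.083 -0.348 0 -7.3 32 17.3"

```text
t: 6.7
ee_pos: [534.9, -313.9, 251.7]
orientation: [-1.337, 0.981, -0.979]
ft_force: [-0.2, 0.4, -1.4]
width: 11.9
```

Call:
servo_tool --moves "0 0 0 0 0 0; 0 0 0 0 0 0; 0 0 0 0 0 0"

```text
t: 7.08
ee_pos: [534.2, -310.3, 251.5]
orientation: [-1.336, 0.98, -0.98]
ft_force: [-0.2, 0.8, -0.8]
width: 11.5
```

```bash
python3 - <<'E'
from workcell import ctrl
from tgt import *
o=ctrl.get_obs(); print(o['t'],o['ee_pos'], delta(o,R.from_rotvec([-1.339,.98,-.98]).as_matrix(),np.array([535.5,-311.8,98.6])))
E
```

```text
7.075 [ 534.18207876 -310.27179412  251.48668173] (array([   1.3,   -1.5, -152.9]), array([-0.13,  0.06,  0.02]))
```

Call:
servo_tool --moves "0.0013 -0.0015 -0.03 0 0 0; 0.0013 -0.0015 -0.06 0 0 0; 0.0013 -0.0015 -0.09 0 0 0; 0.0013 -0.0015 -0.108 0 0 0; 0.0013 -0.0015 -0.108 0 0 0; 0.0013 -0.0015 -0.108 0 0 0"

```text
t: 7.82
ee_pos: [536.8, -312.5, 144.6]
orientation: [-1.337, 0.978, -0.981]
ft_force: [0.1, 0.4, -0.5]
width: 11.9
```

```bash
python3 - <<'E'
from workcell import ctrl
from tgt import *
for i in range(3): o=ctrl.get_obs(); print(o['t'],o['ee_pos'], delta(o,R.from_rotvec([-1.339,.98,-.98]).as_matrix(),np.array([535.5,-311.8,98.6])))
im,o=snap(ctrl,"wrist","w4")
print(ctrl.get_obs()['ee_pos'])
crop(im,240,120,400,420,2,"pics/w4c.png")
E
```

```text
7.825 [ 536.83477284 -312.48588099  144.62910826] (array([ -1.3,   0.7, -46. ]), array([-0.03,  0.15,  0.01]))
7.825 [ 536.83477284 -312.48588099  144.62910826] (array([ -1.3,   0.7, -46. ]), array([-0.03,  0.15,  0.01]))
7.825 [ 536.83477284 -312.48588099  144.62910826] (array([ -1.3,   0.7, -46. ]), array([-0.03,  0.15,  0.01]))
[ 536.95910311 -312.63132829  144.85112186]
```

View pics/w4c.png

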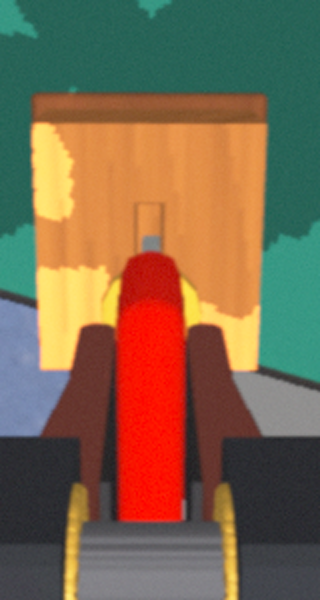

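Call:
servo_tool --moves "-0.001 0.0005 -0.01 0 0 0; -0.001 0.0005 -0.02 0 0 0; -0.001 0.0005 -0.028 0 0 0; -0.001 0.0005 -0.036 0 0 0; -0.001 0.0005 -0.042 0 0 0; -0.001 0.0005 -0.045 0 0 0; -0.001 0.0005 -0.045 0 0 0"

```text
t: 8.75
ee_pos: [535.3, -311.9, 98.6]
orientation: [-1.337, 0.98, -0.98]
ft_force: [0.4, 0.5, 0.2]
width: 12.0
```

Call:
servo_tool --moves "0 0 0 0 0 0; 0 0 0 0 0 0; 0 0 0 0 0 0; 0 0 0 0 0 0; 0 0 0 -7.2 -2.3 0; 0 0 0 -14.3 -4.5 0; 0 0 0 -21.5 -6.8 0; 0 0 0 -28.6 -9.1 0" --hand 110

```text
t: 9.75
ee_pos: [533.1, -313.1, 98.2]
orientation: [-1.618, 0.673, -1.335]
ft_force: [0.9, -1.1, -0.3]
width: 49.9
```

Call:
servo_tool --moves "0 0 0 0 0 0; 0 0 0 0 0 0"

```text
t: 10.0
ee_pos: [533.5, -313.6, 98.1]
orientation: [-1.616, 0.677, -1.332]
ft_force: [0.1, -0.1, 0.2]
width: 49.7
```

```bash
python3 - <<'E'
from workcell import ctrl
from plan import *
o=ctrl.get_obs(); M=lean(R.from_rotvec([-1.339,.98,-.98]).as_matrix(),np.radians(-30))
print(o['t'],o['ee_pos'],o['width'],o['qpos'].round(2),delta(o,M,np.array([535.8,-311.5,98])))
im,o=snap(ctrl,"wrist","w5"); im,o=snap(ctrl,"side","s5"); crop(im,180,200,380,420,3,"pics/s5c.png")
E
```

```text
10.0 [ 533.45587734 -313.59693818   98.11439684] 49.732720109858064 [-0.38  0.56  1.93 -0.86  0.49  0.05] (array([ 2.3,  2.1, -0.1]), array([-2.54, -1.22,  0.31]))
```

View pics/w5.png

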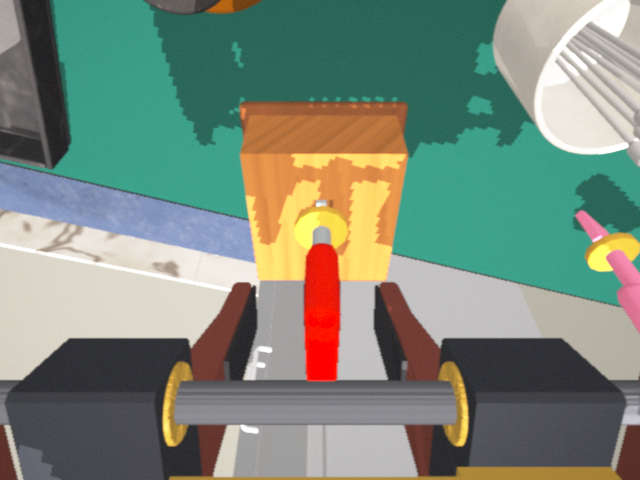

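View pics/s5c.png

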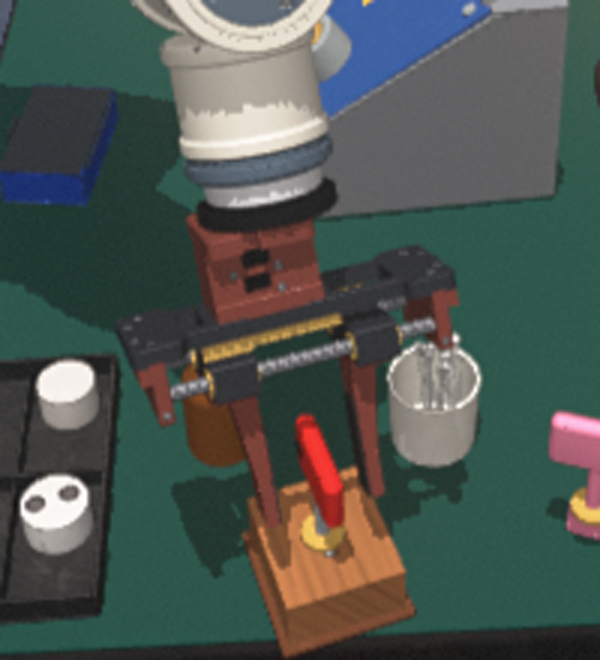

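Call:
servo_tool --moves "0.0023 0.0021 0 -2.5 -1.2 0.3; 0.0023 0.0021 0 -2.5 -1.2 0.3; 0.0023 0.0021 0 -2.5 -1.2 0.3"

```text
t: 10.48
ee_pos: [535.4, -311.8, 98.1]
orientation: [-1.635, 0.635, -1.367]
ft_force: [0.1, 0.6, -0.4]
width: 50.0
```

```bash
python3 - <<'E'
from workcell import ctrl
from plan import *
o=ctrl.get_obs(); M=lean(R.from_rotvec([-1.339,.98,-.98]).as_matrix(),np.radians(-30))
print(o['t'],o['ee_pos'],o['width'],o['ft_force'],delta(o,M,np.array([535.8,-311.5,98])))
E
```

```text
10.475 [ 535.44323555 -311.78696166   98.10573814] 50.02949964205791 [ 0.0783626   0.57027805 -0.35269147] (array([ 0.4,  0.3, -0.1]), array([ 0.01, -0.01,  0.05]))
```

Call:
servo_tool --moves "0 0 0 0 0 0; 0 0 0 0 0 0; 0 0 0 0 0 0; 0 0 0 0 0 0; 0 0 0 0 0 0; 0 0 0 0 0 0; 0 0 0 0 0 0" --hand 255

```text
t: 11.35
ee_pos: [535.3, -311.4, 97.9]
orientation: [-1.636, 0.634, -1.368]
ft_force: [-0.8, -0.0, 1.0]
width: 11.6
```

```bash
python3 - <<'E'
from workcell import ctrl
from plan import *
o=ctrl.get_obs(); print(o['t'],o['ee_pos'],o['width'],o['ft_force'],o['orientation'])
np.save("grip.npy",o,allow_pickle=True)
E
```

```text
11.35 [ 535.31419996 -311.37585367   97.93569119] 11.57670024300323 [-0.78965265 -0.01410561  0.95823415] [-1.63601141  0.63391953 -1.36753138]
```

Call:
servo_tool --moves "0 0 0.01 0 0 0; 0 0 0.03 0 0 0; 0 0 0.06 0 0 0; 0 0 0.09 0 0 0; 0 0 0.12 0 0 0; 0 0 0.15 0 0 0; 0 0 0.15 0 0 0"

```text
t: 12.22
ee_pos: [536.5, -311.7, 250.9]
orientation: [-1.633, 0.63, -1.372]
ft_force: [-1.1, -0.3, -1.2]
width: 12.2
```

```bash
sed -i 's/^mouth=.*/mouth=np.array([531.3,67.2,127.7])/' tgt.py; python3 - <<'E'
from workcell import ctrl
from plan import *
o=ctrl.get_obs(); print(o['t'],o['ee_pos'],o['width'],o['ft_force'])
M,p=target(.18,55); M=lean(M,np.radians(-30)); dp,dr=delta(o,M,p); print(p,dp,dr)
q=o['qpos']; Rr=R.from_rotvec(np.radians(dr)); print(q.round(2))
for k in range(1,9):
    s=k/8; z=0
    Mi=R.from_rotvec(np.radians(dr*s)).as_matrix()@tool(o); pi=o['ee_pos']+dp*s+[0,0,40*np.sin(np.pi*s)]
    q2,e,a=ik(Mi,pi,q); print(s,q2.round(2),round(e,1),round(a,1),((q2-q)/.125/[2.39,2.39,3.01,3.14,3.14,3.14]).round(2)); q=q2
E
```

```text
12.225 [ 536.49632384 -311.709125    250.90224365] 12.151488013981561 [-1.05221343 -0.2900158  -1.22912733]
[466.66146095  61.77578693 220.22803457] [-69.8 373.5 -30.7] [ 10.12 -33.59 -22.31]
[-0.36  0.31  1.88 -0.65  0.71 -0.21]
0.125 [-0.29  0.25  1.94 -0.65  0.7  -0.07] 0.0 0.0 [ 0.23 -0.21  0.16 -0.01 -0.01  0.36]
0.25 [-0.21  0.19  2.   -0.67  0.7   0.09] 0.0 0.0 [ 0.27 -0.19  0.14 -0.04 -0.    0.41]
0.375 [-0.12  0.15  2.05 -0.7   0.7   0.27] 0.0 0.0 [ 0.31 -0.15  0.13 -0.08  0.01  0.47]
0.5 [-0.02  0.12  2.09 -0.75  0.71  0.49] 0.0 0.0 [ 0.35 -0.09  0.12 -0.13  0.01  0.55]
0.625 [ 0.1   0.11  2.14 -0.82  0.72  0.74] 0.0 0.0 [ 0.39 -0.03  0.11 -0.18  0.02  0.63]
0.75 [ 0.23  0.13  2.17 -0.91  0.73  1.01] 0.0 0.0 [ 0.43  0.05  0.09 -0.21  0.04  0.69]
0.875 [ 0.36  0.17  2.2  -0.99  0.76  1.29] 0.0 0.0 [ 0.45  0.13  0.07 -0.21  0.06  0.72]
1.0 [ 0.5   0.23  2.21 -1.06  0.79  1.57] 0.0 0.0 [ 0.45  0.2   0.03 -0.18  0.09  0.7 ]
```

Call:
servo_tool --moves "-0.006 0.031 0.005 0.8 -2.8 -1.9; -0.012 0.062 0.01 1.7 -5.6 -3.7; -0.018 0.093 0.015 2.5 -8.4 -5.6; -0.024 0.124 0.02 3.4 -11.2 -7.4; -0.03 0.155 0.02 4.2 -14 -9.3; -0.035 0.187 0.02 5.1 -16.8 -11.2; -0.041 0.218 0.02 5.9 -19.6 -13; -0.047 0.249 0.02 6.7 -22.4 -14.9"

```text
t: 13.22
ee_pos: [487.2, -61.5, 266.8]
orientation: [-1.176, 0.693, -1.746]
ft_force: [0.4, 0.4, -0.5]
width: 12.0
```

```bash
cat > d.py <<'E'
import sys
from workcell import ctrl
from plan import *
phi,gap,al=map(float,sys.argv[1:4])
o=ctrl.get_obs(); print(o['t'],o['ee_pos'].round(1),o['width'].round(1),o['ft_force'].round(1),o['moment'].round(2),o['qpos'].round(2))
M,p=target(phi,gap); M=lean(M,np.radians(al)); dp,dr=delta(o,M,p); print("d mm",dp,"deg",dr); q,e,a=ik(M,p,o['qpos']); print("ik",q.round(2),round(e,1),round(a,2))
E
python3 d.py .18 55 -30
```

```text
Traceback (most recent call last):
  File "d.py", line 5, in <module>
    o=ctrl.get_obs(); print(o['t'],o['ee_pos'].round(1),o['width'].round(1),o['ft_force'].round(1),o['moment'].round(2),o['qpos'].round(2))
                                                        ^^^^^^^^^^^^^^^^
AttributeError: 'float' object has no attribute 'round'
```

```bash
sed -i "s/o\['width'\].round(1)/round(o['width'],1)/" d.py; python3 d.py .18 55 -30
```

```text
13.225 [487.2 -61.5 266.8] 12.0 [ 0.4  0.4 -0.5] [0.23 0.13 0.06] [ 0.15  0.11  2.15 -0.84  0.73  0.81]
d mm [-20.6 123.3 -46.5] deg [  3.21 -11.45  -7.43]
ik [ 0.5   0.23  2.21 -1.06  0.79  1.57] 0.0 0.0
```

Call:
servo_tool --moves "-0.005 0.025 -0.005 0.6 -2.3 -1.5; -0.01 0.05 -0.01 1.3 -4.6 -3; -0.014 0.075 -0.02 1.9 -6.9 -4.5; -0.018 0.1 -0.035 2.6 -9.2 -6; -0.0206 0.123 -0.0465 3.2 -11.4 -7.4; -0.0206 0.123 -0.0465 3.2 -11.4 -7.4; -0.0206 0.123 -0.0465 3.2 -11.4 -7.4"

```text
t: 14.1
ee_pos: [467.4, 60.2, 221.1]
orientation: [-0.925, 0.703, -1.908]
ft_force: [0.4, 0.8, -0.1]
width: 12.0
```

```bash
python3 d.py .18 55 -30; python3 - <<'E'
from workcell import ctrl
from plan import *
im,o=snap(ctrl,"wrist","w6"); print(proj(im,[mouth],o)); ims,_=snap(ctrl,"side","s6"); crop(ims,220,120,380,260,5,"pics/s6c.png"); crop(im,220,80,420,320,3,"pics/w6c.png")
E
```

```text
14.1 [467.4  60.2 221.1] 12.0 [ 0.4  0.8 -0.1] [0.21 0.19 0.02] [ 0.49  0.23  2.2  -1.06  0.79  1.56]
d mm [-0.8  1.6 -0.9] deg [ 0.1  -0.14 -0.12]
ik [ 0.5   0.23  2.21 -1.06  0.79  1.57] 0.0 0.0
[[313.79587947 153.582307  ]]
```

View pics/w6.png

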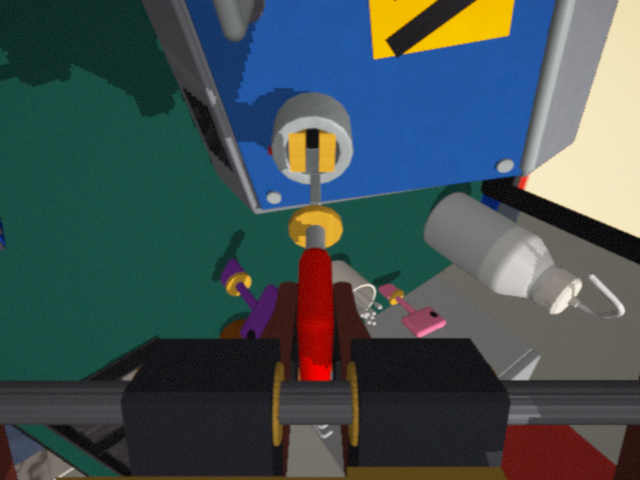

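View pics/s6c.png

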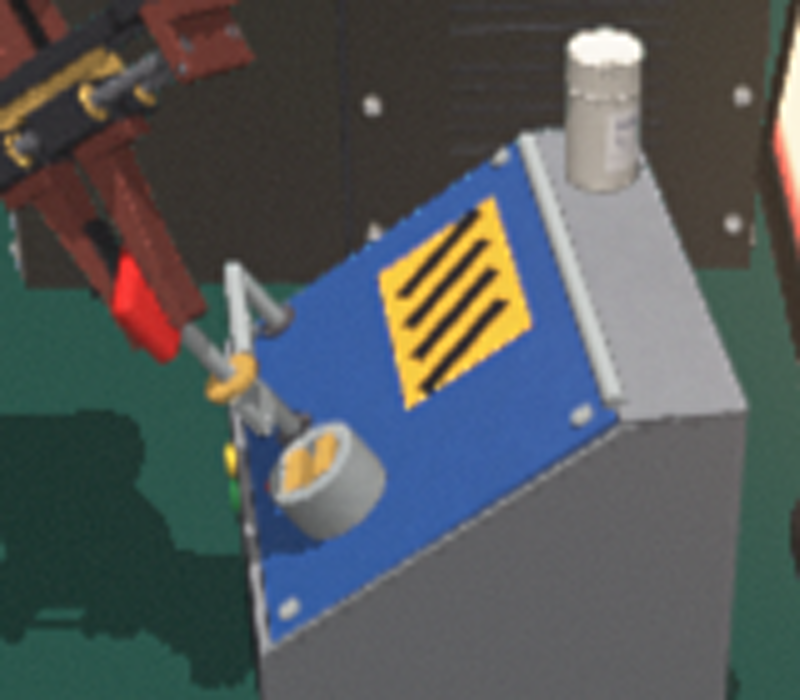

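```bash
python3 - <<'E'
from slot import *
im=load("w6");o=im['obs']
M=tool(o); kz=-(M@rot('z',np.radians(30)))[:,1] if False else None
from plan import *
K=lean(M,np.radians(30)); ax=K[:,1]  # pointing to tip
print("ax",ax,"-n",-n)
tcp=o['ee_pos']
P=[tcp+ax*s for s in(58,83.9)]; print("collar,tip px pred",proj(im,P,o).round(1))
print("axis at mouth height pan",pan(tcp+ax*(58+55)))
c=im["pixels"][100:230,250:380,::-1].copy(); c=cv2.resize(c,None,fx=6,fy=6,interpolation=cv2.INTER_CUBIC)
cv2.imwrite("pics/w6d.png",c[:600*130//100] if 0 else cv2.resize(c,(600,600)))
E
```

```text
ax [ 0.56993773  0.04773231 -0.82030031] -n [ 0.57202247  0.04800189 -0.81883216]
collar,tip px pred [[315.7 223.3]
 [315.6 188.7]]
axis at mouth height pan [ 0.77 -1.63  0.38]
```

View pics/w6d.png

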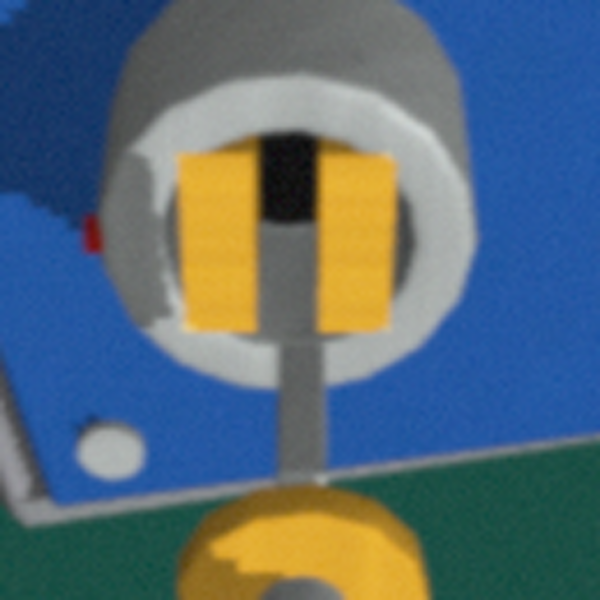

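```bash
python3 - <<'E'
from slot import *
from plan import *
im=load("w6");o=im['obs']
C=lambda x,y:onplane(im,o,(250+x/4.615,100+y/4.615))
for e in((178,155),(393,155),(388,330),(188,332),(287,240),(288.5,180),(288,310),(260,155),(258,330),(318,155),(316,330)): print(e,pan(C(*e)))
for e in((105,240),(475,240),(290,385),(290,73)): print("ring",e,pan(C(*e)))
# key blade measured vs. predicted: u-offset at predicted axis
M=tool(o);K=lean(M,np.radians(30));ax=K[:,1];ky=-K[:,0];tcp=o['ee_pos']
for s,w in((84,10.5),(80,13.5),(58,-13),(58,13)):
    print(s,w,((proj(im,[tcp+ax*s+ky*w+K[:,2]*t for t in(-2.5,2.5)],o)-[250,100])*4.615).round(0).tolist())
E
```

```text
(178, 155) [-11.24  15.17  -0.  ]
(393, 155) [13.78 10.74 -0.  ]
(388, 330) [  9.53 -14.46  -0.  ]
(188, 332) [-15.71 -10.33   0.  ]
(287, 240) [-0.71  1.2  -0.  ]
(288.5, 180) [ 1.01  9.54 -0.  ]
(288, 310) [-2.48 -9.16 -0.  ]
(260, 155) [-1.69 13.48 -0.  ]
(258, 330) [ -6.83 -11.57  -0.  ]
(318, 155) [ 5.06 12.29 -0.  ]
(316, 330) [  0.47 -12.86  -0.  ]
ring (105, 240) [-22.7    5.09  -0.  ]
ring (475, 240) [22.  -2.8  0. ]
ring (290, 385) [ -4.4  -21.05  -0.  ]
ring (290, 73) [ 3.72 23.39  0.  ]
84 10.5 [[280.0, 334.0], [326.0, 334.0]]
80 13.5 [[280.0, 334.0], [327.0, 334.0]]
58 -13 [[280.0, 655.0], [326.0, 655.0]]
58 13 [[278.0, 474.0], [329.0, 474.0]]
```

```bash
sed -i 's/^mouth=.*/mouth=np.array([530.66,67.95,127.3])/' tgt.py;  python3 d.py .19 32 -30
```

```text
14.2 [467.7  59.9 221.7] 11.9 [-0.   0.9 -0.9] [0.22 0.29 0.01] [ 0.49  0.23  2.2  -1.06  0.79  1.56]
d mm [ 11.4   3.7 -20.7] deg [ 0.39 -0.03 -0.51]
ik [ 0.49  0.29  2.19 -1.1   0.77  1.62] 0.0 0.0
```

Call:
servo_tool --moves "0.003 0.0025 -0.005 0.4 0 -0.5; 0.0075 0.0035 -0.013 0.4 0 -0.5; 0.0114 0.0037 -0.0207 0.4 0 -0.5; 0.0114 0.0037 -0.0207 0.4 0 -0.5; 0.0114 0.0037 -0.0207 0.4 0 -0.5"

```text
t: 14.82
ee_pos: [479.0, 64.2, 200.5]
orientation: [-0.917, 0.715, -1.913]
ft_force: [0.3, 0.9, -1.4]
width: 11.9
```

```bash
python3 d.py .19 32 -30; cat > see.py <<'E'
import sys
from workcell import ctrl
from slot import *
from plan import *
tag=sys.argv[1]
im,o=snap(ctrl,"wrist",tag); M=tool(o);K=lean(M,np.radians(30));ax=K[:,1];tcp=o['ee_pos']
print(o['ee_pos'],"mouth px",proj(im,[mouth],o),"axis at mouth pan",pan(tcp+ax*58),"ax pan",(ax@u).round(3),(ax@yp).round(3))
c=im["pixels"][90:220,250:380,::-1]; cv2.imwrite(f"pics/{tag}d.png",cv2.resize(c,(600,600),interpolation=cv2.INTER_CUBIC))
E
python3 see.py w7
```

```text
14.825 [479.   64.2 200.5] 11.9 [ 0.3  0.9 -1.4] [ 0.2   0.2  -0.04] [ 0.49  0.29  2.19 -1.1   0.77  1.62]
d mm [ 0.2 -0.6  0.5] deg [ 0.01 -0.05 -0.05]
ik [ 0.49  0.29  2.19 -1.1   0.77  1.62] 0.0 0.0
[479.0087907   64.21793977 200.52167493] mouth px [[316.68645602 182.57867942]] axis at mouth pan [-0.42  0.62 31.68] ax pan -0.001 0.0
```

View pics/w7d.png

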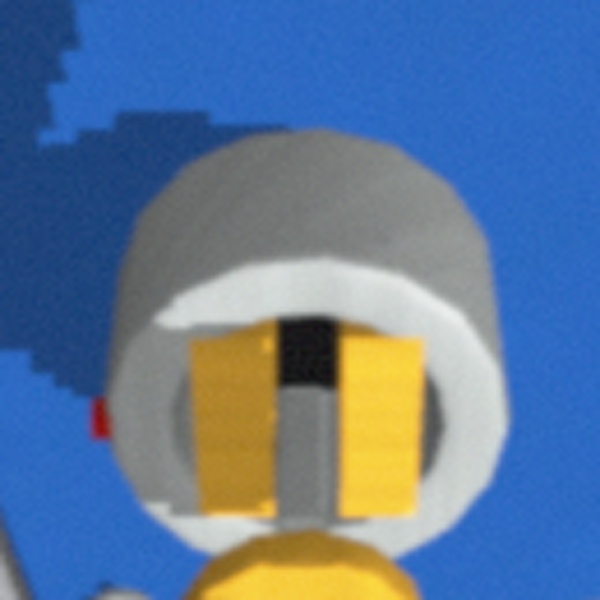

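Call:
servo_tool --moves "0.0033 0 -0.0039 0 0 0; 0.0061 0.0002 -0.008 0 0 0; 0.009 0.0005 -0.0121 0 0 0; 0.0118 0.0007 -0.0162 0 0 0; 0.0118 0.0007 -0.0162 0 0 0"

```text
t: 15.5
ee_pos: [490.9, 64.9, 184.1]
orientation: [-0.917, 0.715, -1.913]
ft_force: [-0.1, 0.6, -0.2]
width: 11.5
```

```bash
python3 d.py .19 12 -30; python3 see.py w8
```

```text
15.5 [490.9  64.9 184.1] 11.5 [-0.1  0.6 -0.2] [0.2  0.26 0.06] [ 0.47  0.34  2.18 -1.13  0.74  1.66]
d mm [-0.3 -0.4  0.5] deg [ 0.01 -0.05 -0.04]
ik [ 0.47  0.33  2.18 -1.13  0.74  1.66] 0.0 0.0
[490.92148401  64.94061257 184.09510368] mouth px [[315.97934008 207.8437618 ]] axis at mouth pan [-0.08  0.35 11.38] ax pan -0.001 0.0
```

View pics/w8d.png

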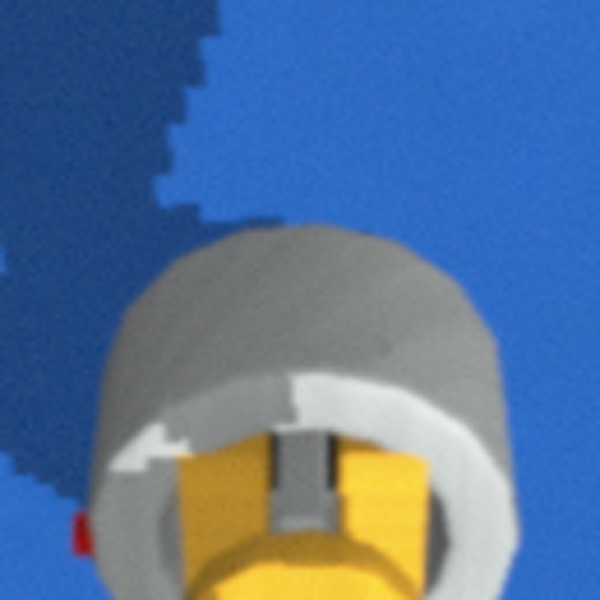

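Call:
servo_tool --moves "0.0023 0.0002 -0.0033 0 0 0; 0.0045 0.0004 -0.0065 0 0 0; 0.006 0.0005 -0.0086 0 0 0; 0.0067 0.0005 -0.0096 0 0 0; 0.0067 0.0005 -0.0096 0 0 0"

```text
t: 16.18
ee_pos: [497.5, 65.5, 175.0]
orientation: [-0.916, 0.715, -1.913]
ft_force: [-1.5, 0.2, 1.4]
width: 11.8
```

```bash
python3 d.py .19 0 -30; python3 see.py w9;python3 - <<'E'
from workcell import ctrl
from h import *
im,o=snap(ctrl,"side","s9");crop(im,240,150,360,270,5,"pics/s9c.png")
E
```

```text
16.175 [497.5  65.5 175. ] 11.8 [-1.5  0.2  1.4] [ 0.1   0.3  -0.08] [ 0.47  0.36  2.17 -1.16  0.73  1.68]
d mm [ 0.  -0.3 -0.2] deg [-0.   -0.01 -0.04]
ik [ 0.47  0.36  2.17 -1.16  0.73  1.69] 0.0 0.0
[497.47075391  65.50198048 175.0074957 ] mouth px [[315.55908781 223.60500415]] axis at mouth pan [0.12 0.37 0.17] ax pan -0.0 0.001
```

View pics/w9d.png

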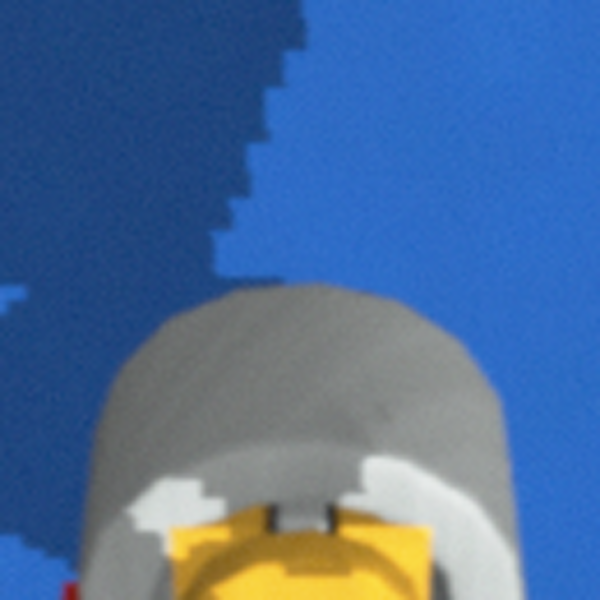

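View pics/s9c.png

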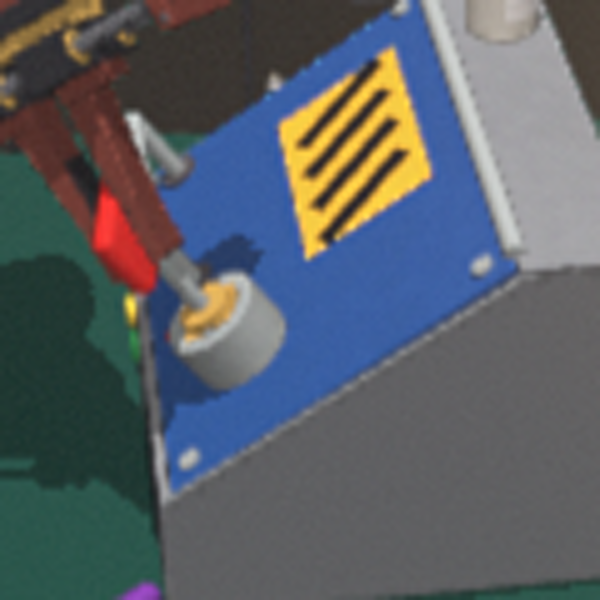

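Call:
servo_tool --moves "0.0006 0 -0.0008 0 0 0; 0.0012 0.0001 -0.0016 0 0 0; 0.0012 0.0001 -0.0016 0 0 0"

```text
t: 16.65
ee_pos: [497.8, 65.1, 174.4]
orientation: [-0.916, 0.714, -1.915]
ft_force: [-17.3, 4.6, 20.5]
width: 11.7
```

```bash
python3 d.py .19 0 -30
```

```text
16.65 [497.8  65.1 174.4] 11.7 [-17.3   4.6  20.5] [-0.52  0.82 -0.75] [ 0.47  0.37  2.17 -1.16  0.73  1.69]
d mm [-0.3  0.1  0.4] deg [0.09 0.03 0.02]
ik [ 0.47  0.36  2.17 -1.16  0.73  1.69] 0.0 0.0
```

Call:
servo_tool --moves "-0.0006 0 0.0009 0 0 0; -0.0006 0 0.0009 3.4 0.3 -4.9; -0.0006 0 0.0009 6.9 0.6 -9.8; -0.0006 0 0.0009 10.3 0.9 -14.7; -0.0006 0 0.0009 13.7 1.2 -19.7; -0.0006 0 0.0009 17.2 1.4 -24.6; -0.0006 0 0.0009 17.2 1.4 -24.6"

```text
t: 17.52
ee_pos: [497.8, 64.8, 174.6]
orientation: [-0.631, 1.257, -2.085]
ft_force: [-6.2, 0.9, 8.9]
width: 11.7
```

```bash
python3 d.py .71 0 -30
```

```text
17.525 [497.8  64.8 174.6] 11.7 [-6.2  0.9  8.9] [-0.11  0.8  -0.37] [ 0.35  0.33  2.07 -0.69  0.74  1.62]
d mm [-0.3  0.3  0.1] deg [-0.16  0.    0.34]
ik [ 0.36  0.33  2.07 -0.69  0.74  1.62] 0.0 0.0
```

Call:
servo_tool --moves "0 0 0 3.4 0.3 -4.9; 0 0 0 6.9 0.6 -9.8; 0 0 0 10.3 0.9 -14.7; 0 0 0 13.7 1.2 -19.7; 0 0 0 17.2 1.4 -24.6; 0 0 0 20.6 1.7 -29.5; 0 0 0 24 2 -34.4; 0 0 0 27.5 2.3 -39.3"

```text
t: 18.52
ee_pos: [497.8, 64.9, 174.7]
orientation: [-0.009, 2.123, -2.135]
ft_force: [-5.2, -4.1, 7.2]
width: 12.1
```

```bash
python3 d.py 1.75 0 -30; python3 - <<'E'
from workcell import ctrl
from h import *
im,o=snap(ctrl,"wrist","w10");im,o=snap(ctrl,"side","s10");crop(im,220,130,360,270,5,"pics/s10c.png")
E
```

```text
18.525 [497.8  64.9 174.7] 12.1 [-5.2 -4.1  7.2] [-0.9   0.82 -0.17] [ 0.11  0.31  2.   -0.02  0.74  1.6 ]
d mm [-0.3  0.2  0.1] deg [ 6.44  0.55 -9.16]
ik [0.05 0.31 2.01 0.14 0.74 1.59] 0.0 0.0
```

View pics/w10.png

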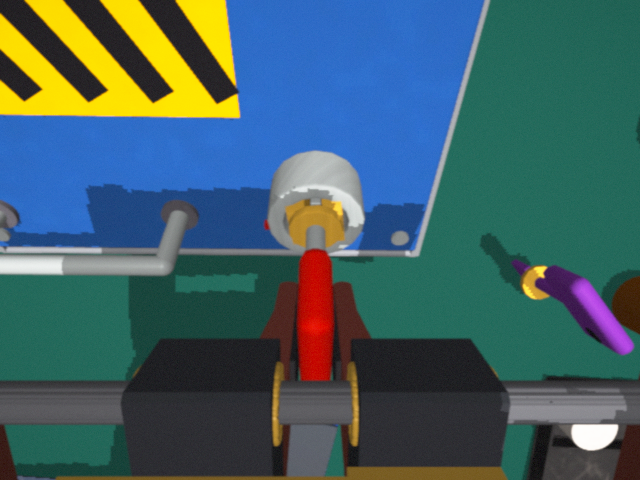

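View pics/s10c.png

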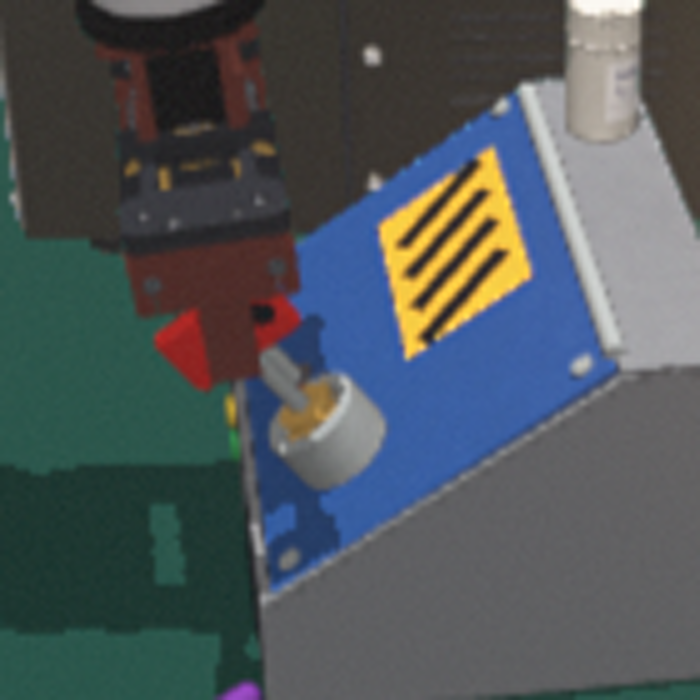

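Call:
servo_tool --moves "0 0 0 2.3 0.2 -3.3; 0 0 0 4.6 0.4 -6.6; 0 0 0 5.8 0.5 -8.3; 0 0 0 5.8 0.5 -8.3"

```text
t: 19.12
ee_pos: [497.7, 64.7, 174.6]
orientation: [0.147, 2.296, -2.103]
ft_force: [-4.6, -3.4, 8.3]
width: 12.3
```

```bash
python3 d.py 1.75 0 -30;python3 -c "
from tgt import *
print('m about n before',n@np.array([-.9,.82,-.17]),n@np.array([-.11,.8,-.37]))
from workcell import ctrl
print(n@ctrl.get_obs()['moment'])"
```

```text
19.125 [497.7  64.7 174.6] 12.3 [-4.6 -3.4  8.3] [-0.89  0.64  0.28] [0.06 0.31 2.01 0.12 0.74 1.59]
d mm [-0.2  0.5  0.2] deg [ 0.75  0.07 -1.02]
ik [0.05 0.31 2.01 0.14 0.74 1.59] 0.0 0.0
m about n before 0.33625720844256657 -0.27844693761052824
0.7017837280621482
```

Call:
servo_tool --moves "0 0 0 1.7 0.15 -2.5; 0 0 0 2.9 0.25 -4.1; 0 0 0 2.9 0.25 -4.1"

```text
t: 19.5
ee_pos: [497.9, 64.1, 174.7]
orientation: [-0.224, -2.338, 2.045]
ft_force: [-5.2, -6.8, 9.9]
width: 12.8
```

```bash
python3 d.py 1.75 0 -30;python3 -c "
from tgt import *
from workcell import ctrl
print(n@ctrl.get_obs()['moment'])"
```

```text
19.5 [497.9  64.1 174.7] 12.8 [-5.2 -6.8  9.9] [-2.06  0.65  0.51] [0.03 0.31 2.01 0.19 0.73 1.59]
d mm [-0.4  1.1  0.1] deg [-2.06 -0.12  2.98]
ik [0.05 0.31 2.01 0.14 0.74 1.59] 0.0 0.0
1.5679577032977983
```

Call:
servo_tool --moves "0 0 0 -1.7 -0.15 2.5; 0 0 0 -3.4 -0.3 4.9; 0 0 0 -3.4 -0.3 4.9"

```text
t: 19.88
ee_pos: [497.8, 64.8, 174.6]
orientation: [0.13, 2.278, -2.106]
ft_force: [-4.1, -7.1, 8.9]
width: 12.1
```

Call:
servo_tool --moves "0 0 0 0 0 0; 0 0 0 0 0 0; 0 0 0 0 0 0; 0 0 0 0 0 0; 0 0 0 0 0 0" --hand 110

```text
t: 20.5
ee_pos: [498.2, 65.6, 174.2]
orientation: [0.133, 2.281, -2.104]
ft_force: [-0.5, 0.6, -0.4]
width: 49.6
```

```bash
python3 d.py 1.75 0 -30; python3 see.py w11; python3 - <<'E'
from workcell import ctrl
from h import *
im,o=snap(ctrl,"side","s11");crop(im,220,130,360,270,5,"pics/s11c.png")
M=tool(ctrl.get_obs());print(-M[:,1])
E
```

```text
20.5 [498.2  65.6 174.2] 49.6 [-0.5  0.6 -0.4] [-0.02  0.08 -0.01] [0.06 0.31 2.01 0.11 0.74 1.59]
d mm [-0.7 -0.5  0.6] deg [ 1.18  0.18 -1.79]
ik [0.05 0.31 2.01 0.14 0.74 1.59] 0.0 0.0
[498.20407251  65.620504   174.19115724] mouth px [[316.63358026 223.98515892]] axis at mouth pan [ 0.35  0.45 -0.93] ax pan 0.001 0.001
[-0.08677554 -0.07900207  0.99309047]
```

View pics/w11.png

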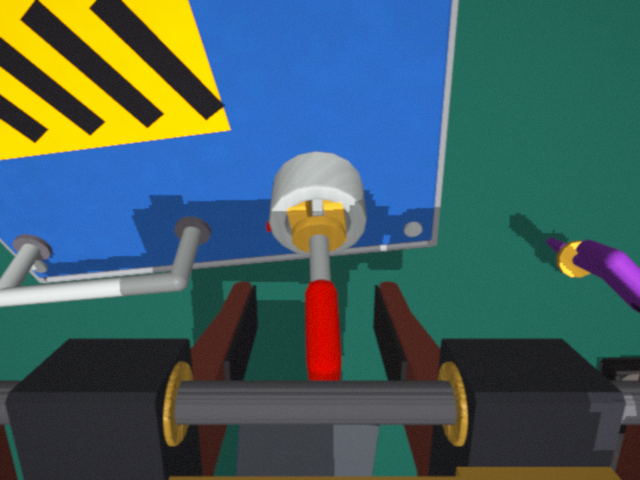

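View pics/s11c.png

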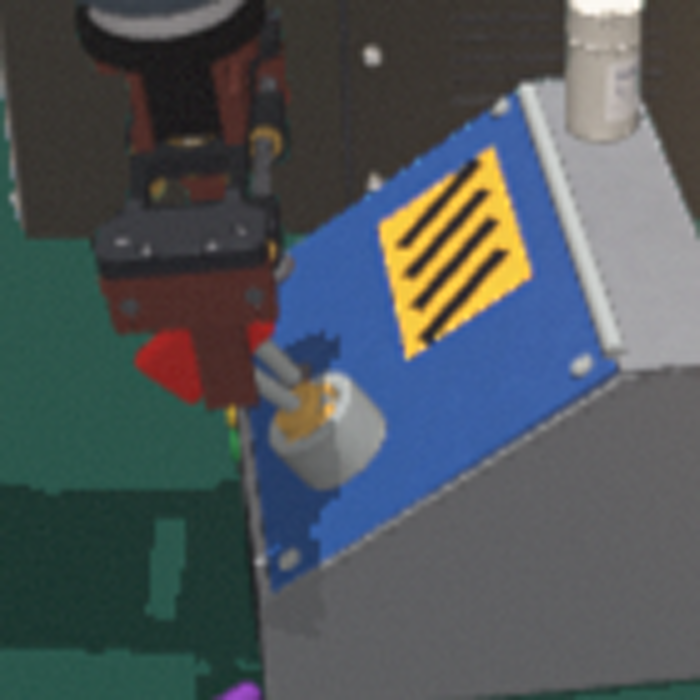

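Call:
servo_tool --moves "-0.002 -0.001 0.02 0 0 0; -0.004 -0.003 0.05 0 0 0; -0.008 -0.006 0.09 0 0 0; -0.012 -0.01 0.13 0 0 0; -0.012 -0.01 0.15 0 0 0; -0.012 -0.01 0.15 0 0 0"

```text
t: 21.35
ee_pos: [487.0, 55.6, 325.7]
orientation: [0.136, 2.279, -2.102]
ft_force: [-0.7, 0.5, -0.0]
width: 49.9
```

```bash
python3 d.py 1.75 0 -30; python3 see.py w12; python3 - <<'E'
from workcell import ctrl
from h import *
im,o=snap(ctrl,"side","s12");crop(im,220,130,360,270,5,"pics/s12c.png")
E
```

```text
21.35 [487.   55.6 325.7] 49.9 [-0.7  0.5 -0. ] [-0.04  0.05  0.01] [0.04 0.08 1.89 0.09 1.08 1.61]
d mm [  10.5    9.5 -150.9] deg [ 1.17  0.38 -1.79]
ik [0.05 0.31 2.01 0.14 0.74 1.59] 0.0 0.0
[486.98705892  55.63605259 325.71722455] mouth px [[318.55107298 182.12444095]] axis at mouth pan [ 77.71  -8.57 130.04] ax pan 0.005 0.001
```

View pics/w12.png

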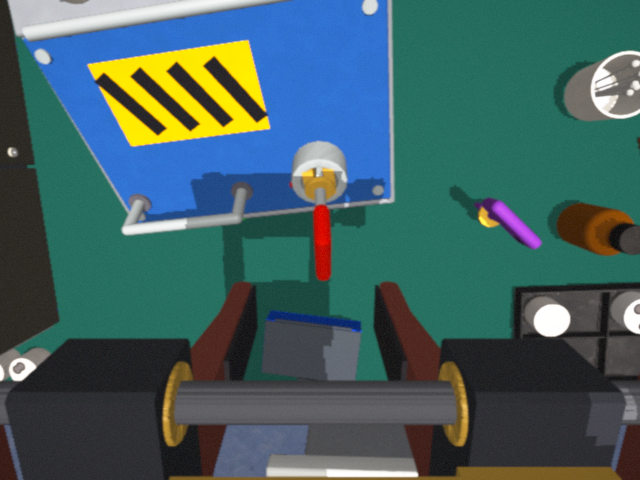

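View pics/s12c.png

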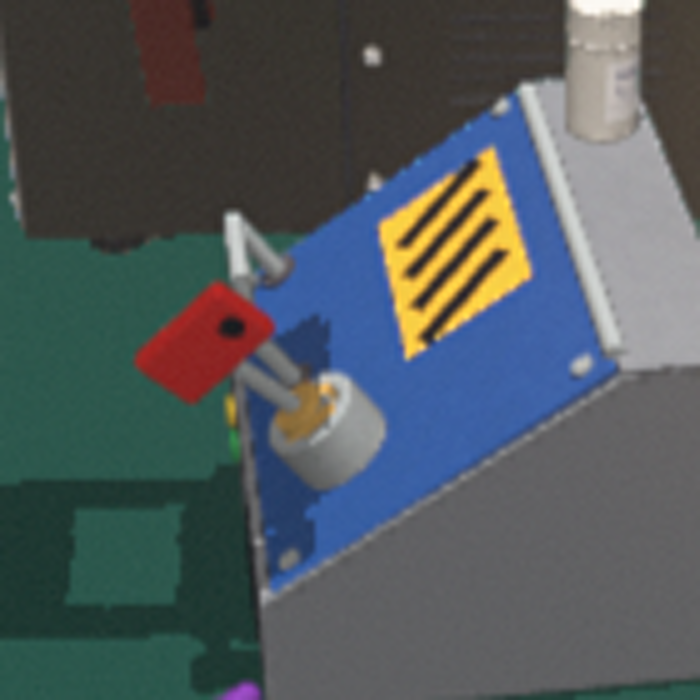

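```bash
cat > handle.py <<'E'
from plan import *
hinge=mouth+135*u+65*yp-28*n
def hpose(th,delta,off=0,yoff=0,lift=0):
    """th panel angle, delta: tool back direction tilted from panel normal toward up-slope (rad, world-fixed sense of rotation +y), off: back along tool"""
    Q=R.from_rotvec(yp*th); un=Q.apply(u);nn=Q.apply(n)
    hp=hinge+(-155)*un+(60+yoff)*yp+(38)*nn
    back=np.cos(delta)*nn+np.sin(delta)*un
    y=-back; z=np.cross(back,yp)*1; 
    if z@un<0: z=-z
    x=np.cross(y,z); return np.c_[x,y,z],hp+back*off,hp
if __name__=="__main__":
    print("hinge",hinge.round(1),"handle",hpose(0,0)[2].round(1))
    q0=np.array([.35,.3,2.1,-.2,.6,.3])
    for th in(0,.3,.6,.9,1.05,1.12):
        for dl in(-40,-25,-10,0,10,20,35):
            M,p,_=hpose(th,np.radians(dl)); q,e,a=ik(M,p,q0); print(th,dl,p.round(0),"back",-M[:,1].round(2),q.round(2),round(e,1),round(a,1),round(margin(q),2))
    im=load("w12");o=im['obs'];W=cloud(im,o)
    for px in((182,224),(150,228),(215,220),(135,230),(230,219)):
        w=W[px[1]-2:px[1]+3,px[0]].copy(); print(px,w[np.argmax(w[:,2])].round(1))
    print(proj(im,[hpose(0,0,yoff=k)[2] for k in(-50,0,50)],o))
E
python3 handle.py
```

```text
hinge [651.4 143.3 181.9] handle [498.2 190.7 124. ]
0 -40 [498. 191. 124.] back [-0.96 -0.08  0.26] [ 0.69  0.31  2.16 -1.31  0.58  1.86] 90.6 35.9 0.0
0 -25 [498. 191. 124.] back [-0.86 -0.07  0.5 ] [ 0.53  0.3   2.19 -1.31  0.34  1.69] 62.9 24.0 0.0
0 -10 [498. 191. 124.] back [-0.71 -0.06  0.71] [ 0.47  0.34  2.2  -1.31  0.24  1.64] 32.2 12.1 0.0
0 0 [498. 191. 124.] back [-0.57 -0.05  0.82] [ 0.45  0.38  2.21 -1.31  0.2   1.62] 11.3 4.2 0.0
0 10 [498. 191. 124.] back [-0.42 -0.04  0.91] [ 0.42  0.39  2.17 -0.69  0.22  0.98] 0.0 0.0 0.11
0 20 [498. 191. 124.] back [-0.26 -0.02  0.97] [ 0.39  0.4   2.07 -0.19  0.43  0.46] 0.0 0.0 0.32
0 35 [498. 191. 124.] back [-0. -0.  1.] [ 0.34  0.46  1.91 -0.    0.77  0.26] 0.0 0.0 0.66
0.3 -40 [488. 190. 171.] back [-0.84 -0.07  0.53] [ 0.53  0.2   2.24 -1.31  0.33  1.66] 51.2 18.8 0.0
0.3 -25 [488. 190. 171.] back [-0.68 -0.06  0.73] [ 0.48  0.25  2.24 -1.31  0.25  1.63] 19.5 7.0 0.0
0.3 -10 [488. 190. 171.] back [-0.47 -0.04  0.88] [ 0.44  0.27  2.19 -0.66  0.27  0.96] 0.0 0.0 0.16
0.3 0 [488. 190. 171.] back [-0.31 -0.03  0.95] [ 0.4   0.
[... 2490 characters left out ...]
0.9
1.12 -10 [530. 193. 291.] back [0.33 0.03 0.94] [0.29 0.44 1.53 0.07 1.5  0.19] 0.0 0.0 1.05
1.12 0 [530. 193. 291.] back [0.49 0.04 0.87] [0.28 0.52 1.43 0.1  1.68 0.18] 0.0 0.0 1.01
1.12 10 [530. 193. 291.] back [0.63 0.05 0.78] [0.27 0.61 1.35 0.12 1.85 0.18] 0.0 0.0 0.84
1.12 20 [530. 193. 291.] back [0.75 0.06 0.65] [0.26 0.7  1.27 0.15 2.01 0.18] 0.0 0.0 0.68
1.12 35 [530. 193. 291.] back [0.9  0.08 0.44] [0.25 0.83 1.19 0.19 2.23 0.19] 0.0 0.0 0.46
(182, 224) [497.9 187.5 128.8]
(150, 228) [496.  215.9 130.1]
(215, 220) [501.8 157.6 129.7]
(135, 230) [nan nan nan]
(230, 219) [500.7 144.6 129.6]
[[235.88157253 217.08044954]
 [180.61969934 222.90015904]
 [126.88525216 228.55901305]]
```

```bash
cat > dh.py <<'E'
import sys
from workcell import ctrl
from handle import *
th,dl,off=float(sys.argv[1]),float(sys.argv[2]),float(sys.argv[3])
o=ctrl.get_obs(); print(o['t'],o['ee_pos'].round(1),round(o['width'],1),o['ft_force'].round(1),o['qpos'].round(2))
M,p,_=hpose(th,np.radians(dl),off); dp,dr=delta(o,M,p); print("d",dp,dr); q,e,a=ik(M,p,o['qpos']); print("ik",q.round(2),round(e,1),round(a,1))
E
python3 dh.py 0 25 90
```

```text
21.45 [485.7  55.6 323.4] 49.8 [-0.7  0.5 -0.2] [0.05 0.08 1.89 0.09 1.08 1.61]
d [  -3.2  133.7 -110.8] [-15.35  -8.32  95.75]
ik [ 0.38  0.24  1.99 -0.08  0.74  0.35] 0.0 0.0
```

Call:
servo_tool --moves "0 0.017 0 -1.5 -0.8 9.4; 0 0.034 0 -3 -1.6 18.8; 0 0.051 0 -4.5 -2.5 28.2; 0 0.068 0 -6 -3.3 37.6; 0 0.085 -0.01 -7.5 -4.1 47; 0 0.1 -0.02 -9 -4.9 56.4; 0 0.117 -0.03 -10.5 -5.7 65.8; -0.003 0.134 -0.04 -12 -6.5 75.2" --hand 139

```text
t: 22.45
ee_pos: [482.4, 190.0, 282.1]
orientation: [-0.936, 1.312, -1.444]
ft_force: [0.3, -0.2, 0.1]
width: 39.7
```

```bash
python3 dh.py 0 25 60
```

```text
22.45 [482.4 190.  282.1] 39.7 [ 0.3 -0.2  0.1] [ 0.37  0.16  1.91 -0.05  0.94  0.68]
d [  5.3  -0.2 -99. ] [-3.22 -1.96 20.23]
ik [ 0.38  0.3   2.   -0.08  0.67  0.35] 0.0 0.0
```

Call:
servo_tool --moves "0 0 -0.01 -1.6 -1 10; 0.002 0 -0.03 -3.2 -2 20.2; 0.003 0 -0.06 -3.2 -2 20.2; 0.0053 0 -0.09 -3.2 -2 20.2; 0.0053 0 -0.099 -3.2 -2 20.2; 0.0053 0 -0.099 -3.2 -2 20.2"

```text
t: 23.2
ee_pos: [487.9, 189.4, 184.3]
orientation: [-1.109, 1.029, -1.224]
ft_force: [0.2, -0.6, -0.2]
width: 39.9
```

```bash
python3 dh.py 0 25 4; python3 - <<'E'
from workcell import ctrl
from handle import *
im,o=snap(ctrl,"wrist","w13"); print(proj(im,[hpose(0,0,yoff=k)[2] for k in(-50,0,50)],o),proj(im,[o['ee_pos']],o))
E
```

```text
23.2 [487.9 189.4 184.3] 39.9 [ 0.2 -0.6 -0.2] [ 0.37  0.3   2.   -0.08  0.68  0.35]
d [  9.6   1.2 -56.3] [-0.14  0.    0.34]
ik [ 0.37  0.41  2.01 -0.09  0.55  0.36] 0.0 0.0
[[315.29556991 355.96355784]
 [314.75065294 271.52601145]
 [314.13091526 175.49462998]] [[315.33406608 329.01972207]]
```

View pics/w13.png

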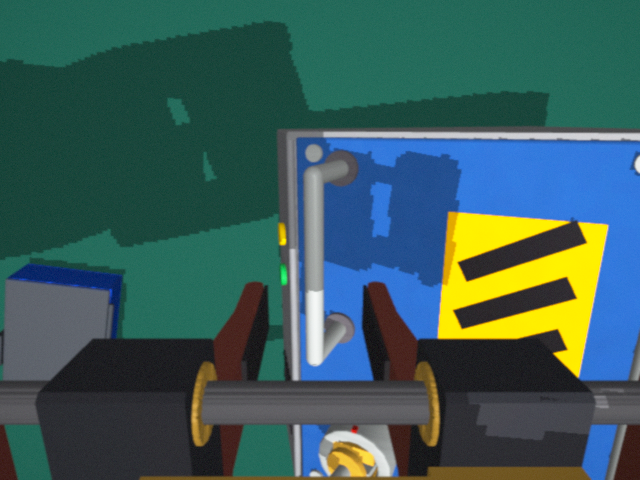

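Call:
servo_tool --moves "0.003 0.0004 -0.018 0 0 0; 0.006 0.0008 -0.036 0 0 0; 0.0085 0.0012 -0.05 0 0 0; 0.0096 0.0012 -0.0563 0 0 0.3; 0.0096 0.0012 -0.0563 0 0 0.3"

```text
t: 23.88
ee_pos: [498.2, 190.8, 128.9]
orientation: [-1.109, 1.024, -1.22]
ft_force: [-0.1, -1.0, -0.1]
width: 39.9
```

Call:
servo_tool --moves "0 0 0 0 0 0; 0 0 0 0 0 0; 0 0 0 0 0 0; 0 0 0 0 0 0; 0 0 0 0 0 0; 0 0 0 0 0 0" --hand 255

```text
t: 24.62
ee_pos: [497.0, 190.6, 128.9]
orientation: [-1.11, 1.025, -1.22]
ft_force: [-4.9, 0.2, 5.8]
width: 8.8
```

```bash
python3 dh.py 0 25 4; python3 - <<'E'
from workcell import ctrl
from handle import *
im,o=snap(ctrl,"side","s14"); crop(im,200,130,360,270,5,"pics/s14c.png")
o=ctrl.get_obs(); M0,p0,_=hpose(0,np.radians(25),4)
for k,(th,dl) in enumerate([(0.1,22),(.2,18.5),(.3,15),(.4,12),(.5,8),(.6,5),(.7,2),(.8,-2),(.9,-5),(1,-8.5),(1.05,-10),(1.1,-10)]):
    M,p,_=hpose(th,np.radians(dl),4); q,e,a=ik(M,p,o['qpos']); print(th,(p-p0).round(1),np.degrees(R.from_matrix(M@M0.T).as_rotvec()).round(1),q.round(2),round(e,1))
E
```

```text
24.625 [497.  190.6 128.9] 8.8 [-4.9  0.2  5.8] [ 0.37  0.4   2.02 -0.09  0.55  0.36]
d [ 0.4 -0.  -0.9] [-0.16  0.02  0.05]
ik [ 0.37  0.41  2.01 -0.09  0.55  0.36] 0.0 0.0
0.1 [-4.8 -0.4 15.2] [-0.2  2.7 -0. ] [ 0.37  0.39  1.99 -0.06  0.65  0.33] 0.0
0.2 [-8.2 -0.7 30.7] [-0.4  4.9  0. ] [ 0.36  0.37  1.96 -0.04  0.73  0.3 ] 0.0
0.3 [-9.9 -0.8 46.6] [-0.6  7.2 -0. ] [ 0.36  0.35  1.93 -0.02  0.81  0.28] 0.0
0.4 [-10.1  -0.8  62.5] [-0.8  9.9  0. ] [ 0.35  0.34  1.9  -0.    0.9   0.27] 0.0
0.5 [-8.7 -0.7 78.4] [-1.  11.6 -0. ] [0.34 0.33 1.86 0.01 0.97 0.26] 0.0
0.6 [-5.7 -0.5 94.1] [-1.2 14.3 -0. ] [0.34 0.34 1.82 0.02 1.06 0.24] 0.0
0.7 [-1.100e+00 -1.000e-01  1.095e+02] [-1.4 17.   0. ] [0.33 0.35 1.77 0.03 1.15 0.23] 0.0
0.8 [  4.9   0.4 124.3] [-1.6 18.8 -0. ] [0.32 0.35 1.72 0.04 1.22 0.22] 0.0
0.9 [ 12.4   1.  138.4] [-1.8 21.5  0. ] [0.31 0.37 1.67 0.05 1.3  0.21] 0.0
1 [ 21.3   1.8 151.7] [-2.  23.7 -0. ] [0.31 0.38 1.62 0.05 1.38 0.21] 0.0
1.05 [ 26.2   2.2 158. ] [-2.1 25.1 -0. ] [0.3  0.4  1.58 0.06 1.42 0.2 ] 0.0
1.1 [ 31.5   2.6 164. ] [-2.3 27.9 -0. ] [0.3  0.42 1.54 0.07 1.49 0.2 ] 0.0
```

View pics/s14c.png

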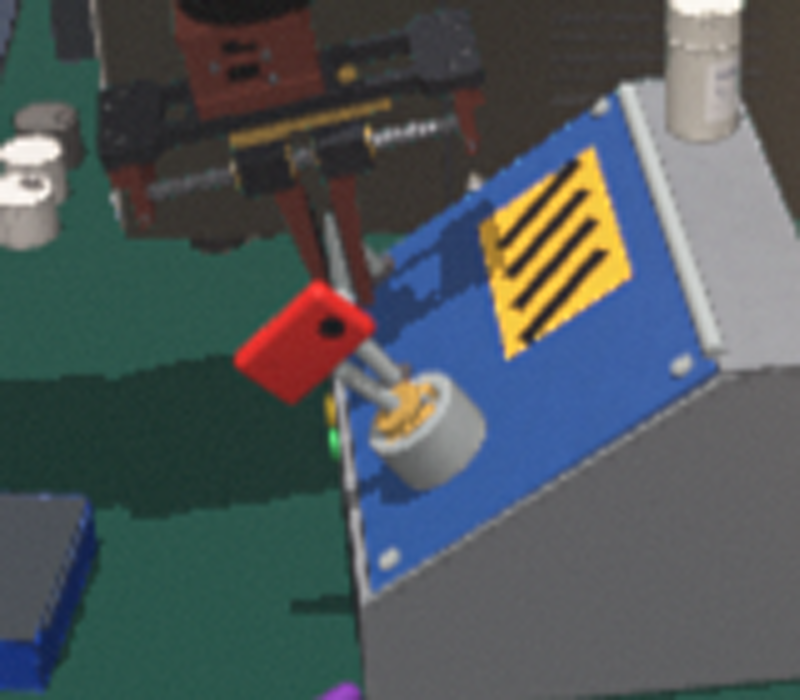

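Call:
servo_tool --moves "-0.002 0 0.004 0 0.7 0; -0.003 0 0.008 0 1.4 0; -0.004 -0.0003 0.012 -0.1 2 0; -0.0048 -0.0004 0.0152 -0.2 2.7 0"

```text
t: 25.18
ee_pos: [492.3, 190.2, 143.8]
orientation: [-1.147, 1.06, -1.2]
ft_force: [-0.9, 1.4, -9.2]
width: 9.1
```

```bash
python3 dh.py 0.1 22 4
```

```text
25.175 [492.3 190.2 143.8] 9.1 [-0.9  1.4 -9.2] [ 0.36  0.38  1.99 -0.05  0.65  0.32]
d [ 0.3 -0.  -0.7] [-0.18 -0.01  0.06]
ik [ 0.37  0.39  1.99 -0.06  0.65  0.33] 0.0 0.0
```

Call:
servo_tool --moves "-0.0018 -0.0001 0.0077 -0.1 1.1 0; -0.0034 -0.0003 0.0155 -0.2 2.2 0; -0.0044 -0.0004 0.0234 -0.3 3.4 0; -0.0051 -0.0004 0.0314 -0.4 4.5 0; -0.0053 -0.0004 0.0393 -0.5 5.8 0; -0.0053 -0.0004 0.0473 -0.6 7 0; -0.0048 -0.0004 0.0553 -0.7 8 0; -0.0039 -0.0003 0.0632 -0.8 8.9 0"

```text
t: 26.18
ee_pos: [488.4, 189.9, 207.2]
orientation: [-1.267, 1.169, -1.134]
ft_force: [-3.2, 0.8, -9.1]
width: 9.1
```

```bash
python3 dh.py 0.5 8 4
```

```text
26.175 [488.4 189.9 207.2] 9.1 [-3.2  0.8 -9.1] [0.34 0.33 1.86 0.01 0.97 0.25]
d [ 0.4 -0.  -0.8] [-0.12 -0.04  0.08]
ik [0.34 0.33 1.86 0.01 0.97 0.26] 0.0 0.0
```

Call:
servo_tool --moves "0.0013 0.0001 0.0078 -0.1 1.3 0; 0.003 0.0002 0.0157 -0.2 2.7 0; 0.0051 0.0004 0.0234 -0.3 4 0; 0.0076 0.0006 0.0311 -0.4 5.4 0; 0.0104 0.0009 0.0386 -0.5 6.3 0; 0.0136 0.0011 0.0459 -0.6 7.2 0; 0.0172 0.0014 0.053 -0.7 8.5 0; 0.0211 0.0017 0.06 -0.8 9.9 0"

```text
t: 27.18
ee_pos: [509.0, 191.6, 267.4]
orientation: [-1.399, 1.291, -1.049]
ft_force: [-6.2, 0.1, -6.2]
width: 9.5
```

```bash
python3 dh.py 0.9 -5 4;python3 dh.py 1.05 -10 4
```

```text
27.175 [509.  191.6 267.4] 9.5 [-6.2  0.1 -6.2] [0.31 0.37 1.67 0.05 1.31 0.21]
d [ 0.9  0.  -1. ] [-0.13 -0.14  0.09]
ik [0.31 0.37 1.67 0.05 1.3  0.21] 0.0 0.0
27.175 [509.  191.6 267.4] 9.5 [-6.2  0.1 -6.2] [0.31 0.37 1.67 0.05 1.31 0.21]
d [14.7  1.2 18.6] [-0.42  3.44  0.09]
ik [0.3  0.4  1.58 0.06 1.42 0.2 ] 0.0 0.0
```

Call:
servo_tool --moves "0.0037 0.0003 0.0052 -0.1 0.9 0; 0.0074 0.0006 0.01 -0.2 1.8 0; 0.0112 0.0009 0.0149 -0.3 2.6 0; 0.0147 0.0012 0.019 -0.4 3.4 0; 0.0147 0.0012 0.019 -0.4 3.4 0"

```text
t: 27.8
ee_pos: [522.6, 192.8, 287.4]
orientation: [-1.447, 1.333, -1.018]
ft_force: [-13.3, -0.5, 4.0]
width: 9.3
```

```bash
python3 dh.py 1.05 -10 4; python3 - <<'E'
from workcell import ctrl
from handle import *
o=ctrl.get_obs(); hp=o['ee_pos']+tool(o)[:,1]*4; v=hp-hinge; a=np.arctan2(v@n,v@-u)-np.arctan2(38,155); print("panel angle est",a,np.degrees(a))
im,_=snap(ctrl,"side","s15"); crop(im,200,60,400,260,4,"pics/s15c.png")
E
```

```text
27.8 [522.6 192.8 287.4] 9.3 [-13.3  -0.5   4. ] [0.3  0.4  1.59 0.06 1.42 0.2 ]
d [ 1.  -0.  -1.4] [-0.02 -0.09  0.08]
ik [0.3  0.4  1.58 0.06 1.42 0.2 ] 0.0 0.0
panel angle est 1.0528148185546689 60.32184571201408
```

View pics/s15c.png

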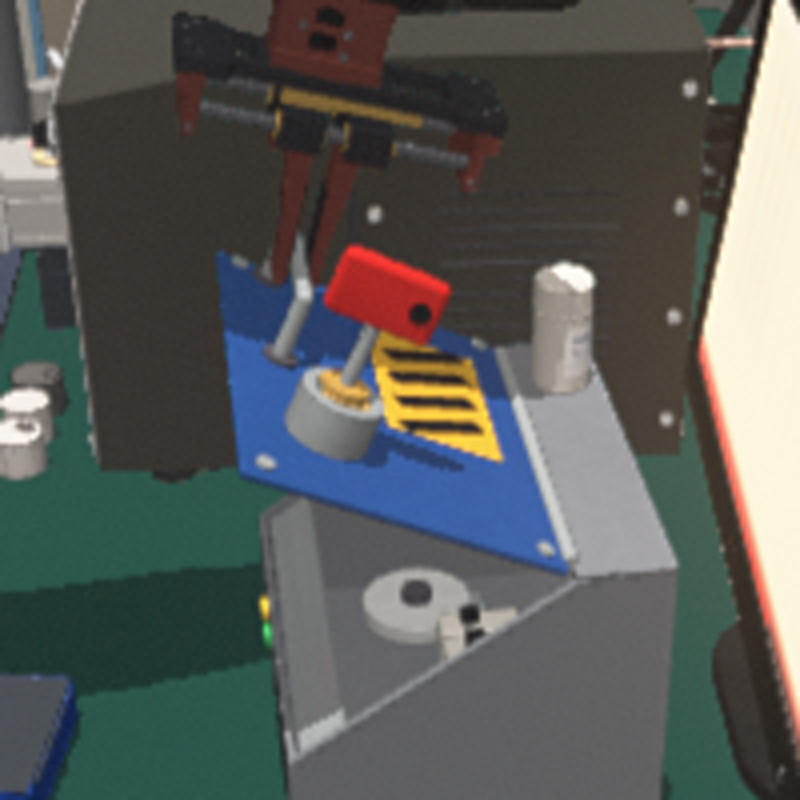

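Call:
servo_tool --moves "0 0 0 0 0 0; 0 0 0 0 0 0; 0 0 0 0 0 0; 0 0 0 0 0 0" --hand 139

```text
t: 28.35
ee_pos: [525.7, 193.1, 286.7]
orientation: [-1.44, 1.328, -1.023]
ft_force: [-0.3, -0.0, -0.3]
width: 39.4
```

Call:
servo_tool --moves "0.004 0 0.015 0 0 0; 0.009 0 0.035 0 0 0; 0.015 0 0.06 0 0 0; 0.02 0 0.09 0 0 0; 0.02 0 0.12 0 0 0; 0.01 0 0.15 0 0 0; 0 0.01 0.18 0 0 0; 0 0.01 0.18 0 0 0"

```text
t: 29.35
ee_pos: [525.8, 203.6, 469.8]
orientation: [-1.436, 1.324, -1.024]
ft_force: [-0.0, 0.3, -0.8]
width: 39.8
```

```bash
python3 - <<'E'
from workcell import ctrl
from handle import *
o=ctrl.get_obs(); print(o['t'],o['ee_pos'],o['ft_force'],o['width'])
im,_=snap(ctrl,"side","s16"); crop(im,200,60,400,260,4,"pics/s16c.png")
W=cloud(im);p=im["pixels"].astype(int);r,g,b=p[...,0],p[...,1],p[...,2]
blue=(b>110)&(b>r*2)&(b>g*1.4)&(W[...,2]>150)&(W[...,0]>430)&(W[...,0]<720)&(W[...,1]>-20)&(W[...,1]<300)
P=W[blue]
for _ in range(4):
    c=P.mean(0); nn=np.linalg.svd(P-c,full_matrices=False)[2][2]; nn*=np.sign(nn[2]); d=(P-c)@nn; P=P[abs(d)<5]
print(len(P),nn,"open deg",35+np.degrees(np.arctan2(nn[0],nn[2])),d.std())
im2,_=snap(ctrl,"top","t16"); im3,_=snap(ctrl,"wrist","w16")
W2=cloud(im2)
for k,(u_,v_) in {"bottle":(392,294),"pot":(391,239),"jar":(202,187)}.items(): print(k,W2[v_,u_].round(1))
E
```

```text
29.35 [525.76707265 203.61935203 469.78942797] [-0.02771389  0.30486298 -0.7915922 ] 39.77789042582906
1930 [0.406518   0.03258187 0.91306163] open deg 58.99983108770898 0.9244555608962596
bottle [ 466.8 -197.2   99.2]
pot [ 602.1 -202.5   77.8]
jar [680.5 221.5 247.7]
```

View pics/s16c.png

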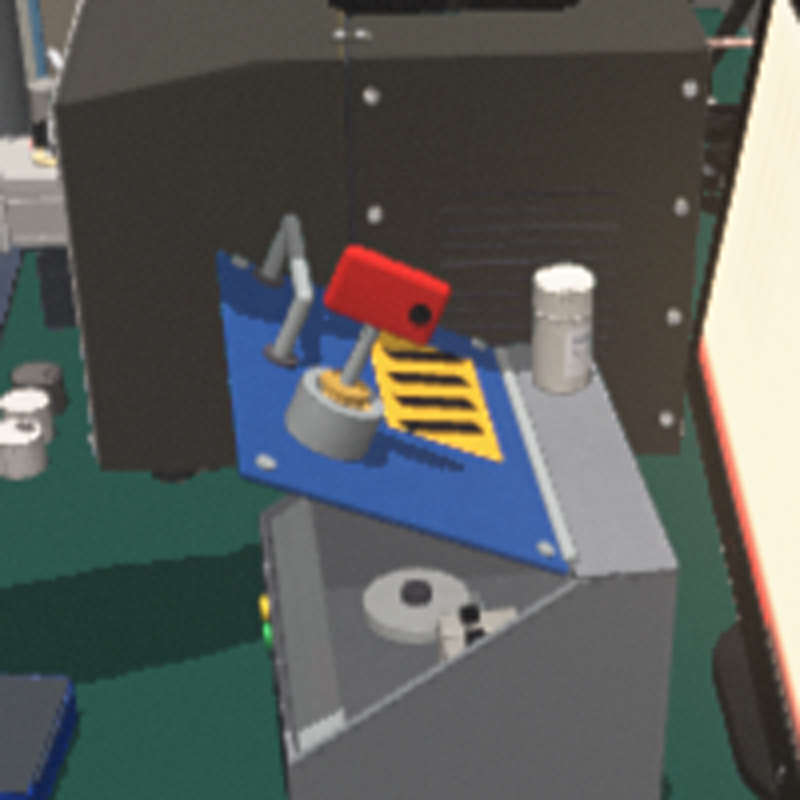

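View pics/s16.png

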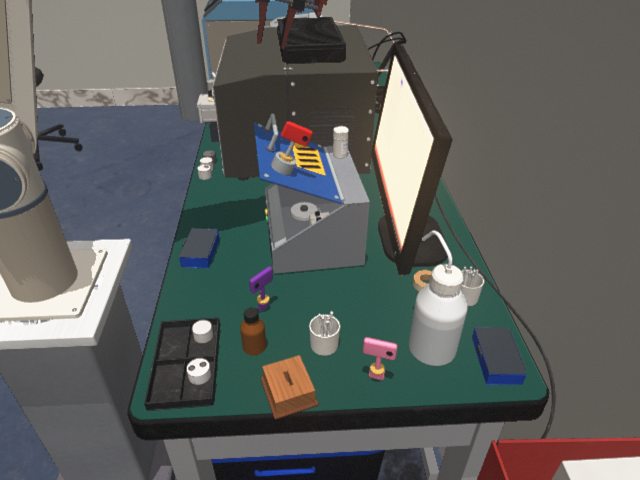

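View pics/w16.png

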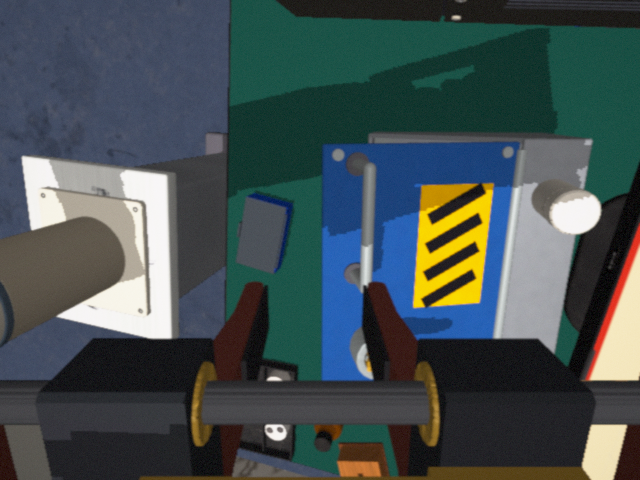

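```bash
python3 - <<'E'
from handle import *
im=load("s16");W=cloud(im);p=im["pixels"].astype(int);r,g,b=p[...,0],p[...,1],p[...,2]
Q=R.from_rotvec(yp*np.radians(59.7)); un=Q.apply(u);nn=Q.apply(n)
red=(r>120)&(g<70)&(b<70)&(W[...,1]>-50)&(W[...,1]<150)&(W[...,2]>200)
red=cv2.erode(red.astype(np.uint8),np.ones((2,2)))>0
P=W[red]-(hinge-135*un-65*yp+28*nn); L=np.c_[P@un,P@yp,P@nn]
print(len(P),np.percentile(L,[3,50,97],axis=0).round(1).tolist())
c=L.mean(0);v=np.linalg.svd(L-c,full_matrices=False)[2]; print(c.round(1),v.round(3).tolist())
yel=(r>150)&(g>100)&(b<110)&(np.linalg.norm(W-(hinge-135*un-65*yp+28*nn),axis=-1)<25)
P=W[yel]-(hinge-135*un-65*yp+28*nn); print("brass",len(P),np.percentile(P@nn,[5,50,95]).round(1))
E
```

```text
363 [[-27.5, -9.7, 41.0], [-4.4, -5.7, 58.4], [23.2, -0.8, 71.1]]
[-4.3 -5.5 57.1] [[0.995, -0.098, 0.028], [-0.027, 0.011, 1.0], [-0.098, -0.995, 0.009]]
brass 60 [-2.6  1.2  3.7]
```

```bash
python3 -c "
from workcell import ctrl
print(ctrl.close_job())"
```

```text
the job is handed in; nothing more can be done
None
```

I took the red-handled key from its stand, pushed it fully into the latch and turned it clockwise to the end stop. I left the key in the latch, lifted the panel by its bar handle, let go of it and backed the arm clear. The job was handed in at about 29.5 s.

My first grip, in line with the key, put the wrist too close to its joint limits at the latch. I put the key back in its stand and regripped it leaning 30 degrees before inserting it.

Last checks:
- **Panel:** it measured 59.0 degrees open from the side camera's depth after I let go, and 60.3 degrees from the arm's pose while still held.
- **Key:** the bow centre was 57 mm above the latch mouth, as it must be when fully in. It had turned to about 1.67 rad, which is the 1.571 stop plus the allowed play.
- **Bystanders:** the bottle, pot and jar read within a few millimetres of where they stood at the start. The jar differed most, about 5 mm in height at one pixel, and the final side picture shows it standing.
- **Forces:** the highest reading at the end of a move was about 27 N, while seating the key. It was near zero once everything was released.

No final check failed. The two panel angles differ by about 1.3 degrees.

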